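Clamp a sample tube to the gauge mark

TASK

Take the yellow-capped glass tube out of the red rack and stand it upright, fully down, in the slot of the mixer's clamp. Then turn the black clamp knob clockwise until the spring gauge's orange pointer rests in the green band, never letting it run on into the red, and let go of everything. Handle the glass gently, and leave the other tubes, the tip box and the calculator where they are.

Things in the scene. Friction and masses are not known exactly. Their poses are not given: they have to be found in the camera images.
- tube: Glass tube with a yellow cap, about 60 g, free. Body 24 mm diameter, foot slightly chamfered, 100 mm tall overall; the cap is 26 mm diameter and is the top 19 mm. Origin at the centre of the underside, z up along the tube. It starts standing in one of the three holes of the red rack.
- rack: Red rack, fixed, 60 x 180 x 40 mm (x, y, z), origin at the centre of its underside. Three 26.5 mm holes 60 mm apart along its y, 34 mm deep: a tube stands with its underside 6 mm above the table and its top 106 mm above it. A grasp across the rack's x keeps clear of the neighbours.
- clamp: Tube clamp, fixed. Base plate 120 x 285 x 8 mm (x, y, z), origin under its centre and under the tube slot; y is the clamping line. At y = +95 mm a white gear housing 85 mm square, top at 62 mm, carries the knob; at y about -86 mm stands the white spring gauge, top 58 mm above the table. Take the tube with fingers closing along this x to keep clear of both.
- slot (a point): Centre of the slot floor, 8 mm above the table, axes as the clamp's; the tube's underside stands here. Walls 26 mm apart in x, 50 mm long in y, upright to 36 mm above the table, then flaring out up to 45 mm. In y the tube stands between the knob-driven jaw (+y) and a sprung pad (-y), both 43 mm high, gap at start 28 to 40 mm, its middle within 3 mm of this point.
- knob_grip (a point): Point on the knob's vertical axis, 92 mm above the table, at which to grip. The knob is a black upright bar 52 mm long (this frame's x, which turns with it) and 14 mm thick (y), from 71 to 104 mm above the table, on a disc of 54 mm diameter. Pinch it across its thickness, from above. Clockwise seen from above tightens.
- knob (a joint): Knob angle, rad, 0 to 5.5, growing clockwise seen from above; starts at 0 to 0.6. Drives the jaw 6 mm per rad towards -y, and stays where it is left. Turning takes about 0.15 N m, up to 0.1 more as the spring is compressed. About 1.5 to 3.8 rad are needed from the start, in several grasps; the play before the spring is met differs each time, and fingers may slip a little.
- pointer (a joint): Gauge pointer (orange) angle, rad: 0 relaxed, growing clockwise seen from above, 0.15 rad per mm that the pad is pushed back (spring 2.5 N/mm: 15 N at 0.9). Green band 0.78 to 1.02; at 0.9 it points along the clamp's +x; red from 1.25. Once the tube is squeezed it moves 0.9 rad per rad of knob.
- red_tube1: Bystander: tube of the same size with a red cap, about 60 g, in the rack. Origin at the centre of its underside.
- red_tube2: Bystander: as red_tube1.
- tip_box: Bystander: pink pipette-tip box 80 x 110 x 42 mm, loose. Origin at the centre of its underside.
- calculator: Bystander: black pocket calculator 130 x 75 x 12 mm, loose. Origin at the centre of its underside.
Things that resemble listed ones, but are neither listed nor needed, are in the scene too. Several things have the shape of the tube; the one meant has the colours described above.

How it is judged:
By the outcome, as a careful person would: the job done as asked, in the order asked, and still so for the second after the job is handed in, with the robot touching nothing.
It also fails if it takes over 72 s, if anything falls off the work surface, if the arm or the gripper's body presses on something with over 40 N, if the wrist force passes 120 N, or if a joint passes its speed limit or range.

ROBOT

A 7-joint arm with a two-finger parallel gripper is mounted at the origin on the work surface. World frame = base frame: x ahead of the robot, y to its left, z up, the work surface at z = 0. Lengths are in m, angles in rad, forces in N, time in s.
With the tool pointing down it reaches from about 0.425 to 0.925 m from the base axis. Payload 6.8 kg.
Tool frame: the origin (TCP) lies between the finger pads; the fingertips stand 14 mm ahead of it and the grasp point (between the pads) lies 5 mm behind it; z points along the fingers, y is the direction in which the jaws open and shut (so a half turn about z gives the same grasp; the last joint's range is limited). The gripper opens to 85 mm and grips with 20 to 120 N. Pads are 22 mm wide; open, the fingers measure 114 mm over their backs; the gripper's body (76 mm by 85 mm) begins 54 mm behind the grasp point. The pads swing forward as they close: fully open they stand 13 mm farther back than shut.
Start: joints at [1.035, 0.477, 0.022, 1.555, -0.011, 1.109, -0.083], TCP at [0.28, -0.614, 0.245] pointing down, gripper open.
Joint ranges: [-2.96, 2.96], [-0.34, 2.1], [-1.41, 1.46], [0.24, 2.44], [-1.37, 4.51], [0.17, 1.92], [-2.96, 2.96]. Speed limits (rad/s): [2.39, 2.39, 3.14, 3.14, 3.14, 3.14, 3.14].

INTERFACE

Orientations are given as a unit quaternion [w, x, y, z].
In Python, from station import bot gives the robot as it stands.
- The arm moves only by the shell command python3 -m crank 'ROWS' [FORCE]. ROWS is JSON, a list of rows, each a list of 3 entries, a list of its own where there are three numbers: the shift along the tool's x, y, z in m, then the turn, a rotation vector about the tool's x, y, z in degrees, then the finger opening in m, from 0 to 0.0854. A call has 1 to 10 rows; each row shifts and turns the commanded pose from where the row before left it, along the tool's axes as they then stand; what a row does not reach is not made up. A row lasts 1/8 s, in which the tool goes at most 62.5 mm and 10.7 degrees, less where a joint would pass 70% of its speed; a pose out of reach is approached as far as the arm can. A call is refused whole if a number of a shift passes 0.0625 or a number of a turn 10.7, either way. A call with a gripper value outside its range is refused whole. The fingers move at their own pace and stop on an object; FORCE is the grip in N (left out, the last holds). Time passes only in rows, so rows that do not move let the fingers close. It gives the time, the measured TCP pose, the force and the opening at its end, in the units of the state.
- bot.get_obs(): the state, without advancing time (a new reading comes with each control period).
- bot.read_camera(name): name is "scene" or "side" or "wrist"; returns (picture, depth): 420x560x3 uint8, red, green, blue; 420x560 float32, m along the optical axis (not along the pixel's ray), 0 where there is no reading.
- bot.calibration(name): a dict with "fx", "fy", "cx", "cy" (pixels), "D" ([k1, k2, p1, p2, k3] as OpenCV has them; the pictures are not rectified), "extrinsics" (4x4, takes a point from camera to world coordinates). Camera axes: x right, y down, z forward; pixel columns grow to the right and rows downward; lengths in m; the calibration is good to about 2 mm. A picture is of the moment at which its call begins: read the wrist's pose just before it. calibration takes no time and is no camera call; for the wrist camera it gives the pose at the moment of the call.
- bot.hand_in(): hands the job in, once; it reports no verdict.
The state is a dict: "t": time; "q": joint angles; "joint_vel": joint speeds; "joint_torque": joint torques, N m; "eef_pos": TCP position; "tool_rot": TCP orientation; "contact_force": force on the tool from outside, world axes, zero at the start; "torque": the same for the moment, N m; "gripper_width": opening from 0.0 (shut) to 1.0 (fully open).
Only numpy, scipy, OpenCV 4.12 (cv2) and the standard library are available. Lean on these libraries where they do the work, as an engineer would, in place of code of your own. Each camera call takes 0.05 s, during which the arm holds its last target.

## Working session

There is one attempt and no reset: what is moved stays moved. The work goes in short steps, Python scripts to look and compute and a shell command to move; the robot and the scene stay as the last step left them, time stands still between calls to the robot, and variables do not carry over. Pictures are saved under pics/ and viewed, and the job is handed in when it is done.

```bash
ls; mkdir -p pics
python3 - <<'E'
from station import bot
import cv2
o=bot.get_obs()
for k,v in o.items(): print(k,v)
for n in ["scene","side","wrist"]:
    p,d=bot.read_camera(n); cv2.imwrite(f"pics/{n}0.png",p[:,:,::-1])
    import numpy as np; np.savez(f"pics/{n}0.npz",p=p,d=d,E=bot.calibration(n)["extrinsics"])
    print(n,bot.calibration(n))
E
```

```text
pics
t 0.0
q [ 1.03487874  0.47781026  0.02232955  1.55646807 -0.01147586  1.10929887
 -0.08307128]
joint_vel [-0.00080448 -0.00138582  0.00124721 -0.00093441 -0.00164335 -0.00136323
  0.00019765]
joint_torque [ 4.05585752e-04 -5.96442211e+01  1.60792116e+00 -2.81187648e+01
  1.24333519e-02  9.39110178e-03  8.56535962e-06]
eef_pos [ 0.27979604 -0.61364655  0.24431168]
tool_rot [-8.87349193e-04  9.77200771e-01  2.12315310e-01 -2.72359280e-04]
contact_force [0.12440976 1.05771506 0.37817752]
torque [0.00307992 0.01967196 0.05343913]
gripper_width 0.9993762955660709
scene {'fx': 521.5966249437494, 'fy': 521.5966249437494, 'cx': 270.0469294534182, 'cy': 207.24027093346848, 'D': array([-0.04390023,  0.        ,  0.        ,  0.        ,  0.        ]), 'extrinsics': array([[ 5.57175300e-01,  6.66552223e-01, -4.95241173e-01,
         1.23503997e+00],
       [ 8.30394378e-01, -4.46573767e-01,  3.33192208e-01,
        -4.06387453e-01],
       [ 9.28291059e-04, -5.96891954e-01, -8.02321091e-01,
         1.08090031e+00],
       [ 0.00000000e+00,  0.00000000e+00,  0.00000000e+00,
         1.0000
[... 197 characters left out ...]
trinsics': array([[ 0.9608524 , -0.17382017,  0.21575269,  0.34252723],
       [-0.27672679, -0.6403098 ,  0.71653726, -0.82840055],
       [ 0.01359993, -0.74819109, -0.6633439 ,  0.84304718],
       [ 0.        ,  0.        ,  0.        ,  1.        ]])}
wrist {'fx': 337.43261118269913, 'fy': 337.43261118269913, 'cx': 275.0930613812466, 'cy': 211.79826576093208, 'D': array([0.01325645, 0.        , 0.        , 0.        , 0.        ]), 'extrinsics': array([[ 0.41427919, -0.8688947 , -0.27091464,  0.34854421],
       [-0.91014773, -0.39614313, -0.12125073, -0.583429  ],
       [-0.00196686,  0.296804  , -0.9549364 ,  0.37226386],
       [ 0.        ,  0.        ,  0.        ,  1.        ]])}
```

View pics/scene0.png

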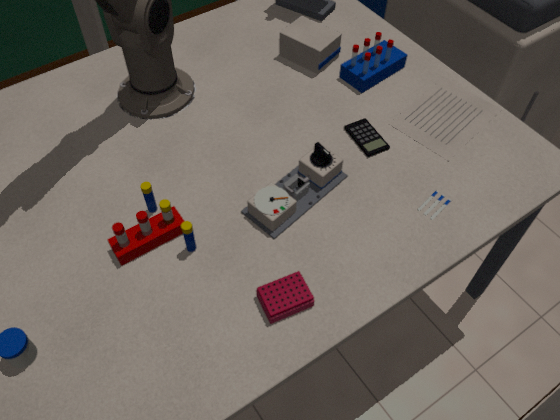

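View pics/side0.png

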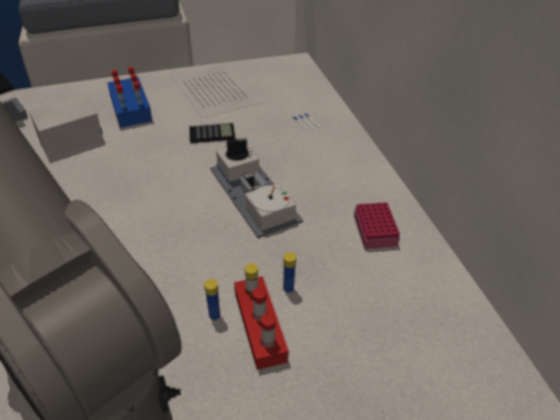

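View pics/wrist0.png

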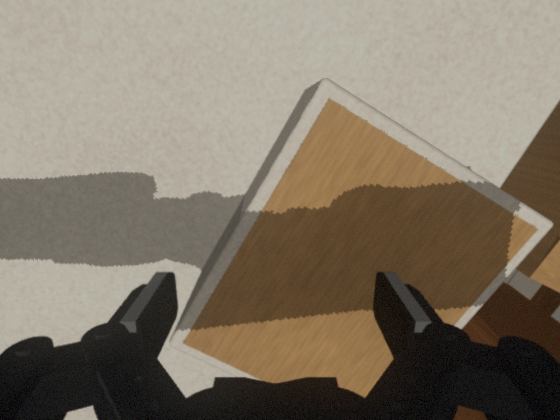

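The scene view shows three yellow caps: (148,188) and (187,228) are blue-bodied and stand on the table. (166,207) sits in the red rack next to the red caps at (120,230) and (143,217). The rack one fits the description, and I'll confirm it in a crop. The clamp has its knob at (320,155), slot at about (297,183) and gauge at (272,203).

```bash
cat > h.py <<'E'
import numpy as np, cv2
from station import bot
def KD(n):
    c=bot.calibration(n); return np.array([[c['fx'],0,c['cx']],[0,c['fy'],c['cy']],[0,0,1]]),c['D'],c['extrinsics']
def load(n,i=0):
    z=np.load(f"pics/{n}{i}.npz"); return z['p'],z['d'],z['E']
def rays(n,uv,E):
    K,D,_=KD(n); x=cv2.undistortPoints(np.array(uv,float).reshape(-1,1,2),K,D).reshape(-1,2)
    return np.c_[x,np.ones(len(x))]@E[:3,:3].T, E[:3,3]
def cloud(n,d,E):
    H,W=d.shape; u,v=np.meshgrid(np.arange(W),np.arange(H))
    r,o=rays(n,np.c_[u.ravel(),v.ravel()],E)
    P=o+r*d.reshape(-1,1); P=P.reshape(H,W,3); P[d<=0]=np.nan; return P
def proj(n,P,E):
    K,D,_=KD(n); Ei=np.linalg.inv(E); rv,_=cv2.Rodrigues(Ei[:3,:3])
    return cv2.projectPoints(np.array(P,float).reshape(-1,1,3),rv,Ei[:3,3],K,D)[0].reshape(-1,2)
def onplane(n,uv,z,E):
    r,o=rays(n,uv,E); return o+r*((z-o[2])/r[:,2])[:,None]
def tri(obs):
    A=np.zeros((3,3));b=np.zeros(3)
    L=[]
    for n,uv,E in obs:
        r,o=rays(n,[uv],E); r=r[0]/np.linalg.norm(r[0]); M=np.eye(3)-np.outer(r,r); A+=M;b+=M@o; L.append((M,o))
    X=np.linalg.solve(A,b); return X,[np.linalg.norm(M@(X-o)) for M,o in L]
def grab(n,i):
    E=bot.calibration(n)['extrinsics']; p,d=bot.read_camera(n); np.savez(f"pics/{n}{i}.npz",p=p,d=d,E=E); cv2.imwrite(f"pics/{n}{i}.png",p[:,:,::-1]); return p,d,E
E
python3 - <<'E'
from h import *
p,d,E=load("scene"); q,e,F=load("side")
a=cv2.resize(p[165:275,95:215],None,fx=3.3,fy=3.3,interpolation=cv2.INTER_CUBIC)
b=cv2.resize(q[245:375,190:310],None,fx=3.3,fy=2.8,interpolation=cv2.INTER_CUBIC)
h=min(len(a),len(b)); cv2.imwrite("pics/crop1.png",np.hstack([a[:h],b[:h]])[:,:,::-1])
a=cv2.resize(p[135:235,235:355],None,fx=3.3,fy=3.3,interpolation=cv2.INTER_CUBIC)
b=cv2.resize(q[125:240,200:310],None,fx=3.3,fy=2.87,interpolation=cv2.INTER_CUBIC)
h=min(len(a),len(b)); cv2.imwrite("pics/crop2.png",np.hstack([a[:h],b[:h]])[:,:,::-1])
for n,(p,d,E) in {"scene":(p,d,E),"side":(q,e,F)}.items():
    P=cloud(n,d,E)
    hsv=cv2.cvtColor(p,cv2.COLOR_RGB2HSV); 
    y=((hsv[...,0]>20)&(hsv[...,0]<35)&(hsv[...,1]>150)&(hsv[...,2]>80)).astype('uint8')
    N,l,s,c=cv2.connectedComponentsWithStats(y)
    for k in range(1,N):
        if s[k,4]>25:
            X=P[l==k]; X=X[~np.isnan(X[:,0])]; print(n,"yellow",c[k].round(1),s[k,4],X.mean(0).round(3),X.max(0).round(3),X.min(0).round(3))
E
```

```text
scene yellow [145.2 185.4] 65 [ 0.405 -0.213  0.099] [ 0.418 -0.202  0.104] [ 0.391 -0.225  0.095]
scene yellow [164.1 203.4] 77 [ 0.48  -0.2    0.099] [ 0.496 -0.172  0.112] [ 0.388 -0.214 -0.004]
scene yellow [186.  225.4] 84 [ 0.563 -0.187  0.096] [ 0.576 -0.161  0.104] [ 0.483 -0.199 -0.001]
side yellow [289.4 259.2] 120 [ 0.561 -0.192  0.097] [ 0.571 -0.177  0.103] [ 0.552 -0.201  0.083]
side yellow [250.9 271.1] 136 [ 0.481 -0.206  0.103] [ 0.492 -0.191  0.108] [ 0.472 -0.215  0.089]
side yellow [210.8 286.3] 139 [ 0.403 -0.218  0.097] [ 0.413 -0.202  0.104] [ 0.392 -0.228  0.085]
```

View pics/crop1.png

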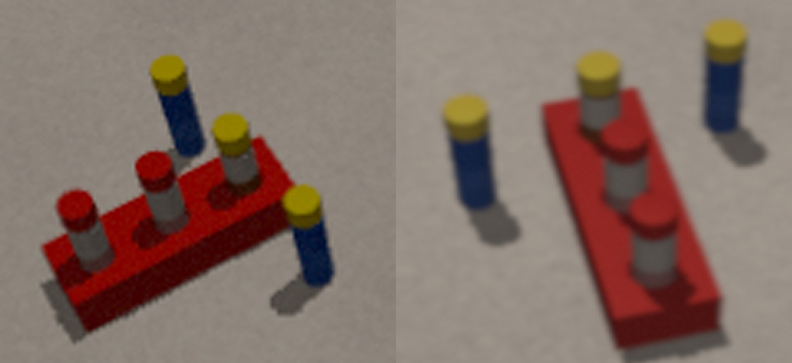

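View pics/crop2.png

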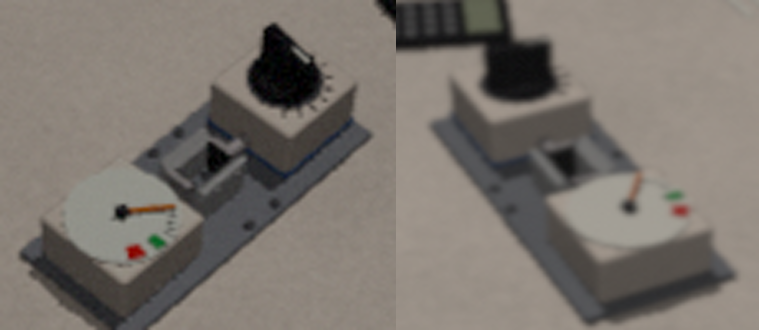

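The crop confirms it: only the cap at scene (166,207) / side (251,271) has a clear glass body and sits in the rack. The two blue-bodied ones are decoys, 80 mm to either side. The gauge pointer is relaxed, with green then red clockwise of it. Next I'll measure the rack and clamp poses.

Run:
```python
from h import *
for n in ["scene","side"]:
    p,d,E=load(n); P=cloud(n,d,E); hsv=cv2.cvtColor(p,cv2.COLOR_RGB2HSV)
    z=P[...,2]
    tab=z[(P[...,0]>.3)&(P[...,0]<.9)&(P[...,1]>-.5)&(P[...,1]<.3)&(abs(z)<.006)]; print(n,"table z",np.median(tab),tab.std())
    red=((hsv[...,0]<6)|(hsv[...,0]>174))&(hsv[...,1]>170)&(z>.03)&(z<.047)&(P[...,0]<.65)&(P[...,1]<-.1)&(P[...,0]>.3)
    X=P[red]; r=cv2.minAreaRect(X[:,:2].astype('f4')*1000); print("rack",len(X),r, np.median(X[:,2]))
    # red caps
    red=((hsv[...,0]<6)|(hsv[...,0]>174))&(hsv[...,1]>130)&(z>.098)&(z<.115)&(P[...,0]<.7)
    N,l,s,c=cv2.connectedComponentsWithStats(red.astype('uint8'))
    for k in range(1,N):
        if s[k,4]>15: print("redcap top",c[k].round(1),s[k,4],np.median(P[l==k],0).round(4))
    y=(hsv[...,0]>20)&(hsv[...,0]<35)&(hsv[...,1]>150)&(hsv[...,2]>80)&(z>.098)
    N,l,s,c=cv2.connectedComponentsWithStats(y.astype('uint8'))
    for k in range(1,N):
        if s[k,4]>15: print("yel top",c[k].round(1),s[k,4],np.median(P[l==k],0).round(4))
    roi=(P[...,0]>.5)&(P[...,0]<.95)&(P[...,1]>-.15)&(P[...,1]<.3)
    for lo,hi in [(.054,.067),(.004,.013),(.085,.11)]:
        m=(roi&(z>lo)&(z<hi)).astype('uint8')
        N,l,s,c=cv2.connectedComponentsWithStats(m)
        for k in range(1,N):
            if s[k,4]>60:
                X=P[l==k]; print(lo,c[k].round(0),s[k,4],np.median(X,0).round(4),cv2.minAreaRect(X[:,:2].astype('f4')*1000))
```

```text
scene table z -0.0007483203783759107 0.002137954943626956
rack 1221 ((485.648193359375, -261.447998046875), (179.94253540039062, 66.09930419921875), 89.22277069091797) 0.03833688796725365
redcap top [377.1  37.6] 17 [0.2749 0.6374 0.1087]
redcap top [366.3  43. ] 25 [0.2797 0.5898 0.1096]
redcap top [355.4  49.1] 19 [0.2853 0.5412 0.1094]
redcap top [377.9  50.8] 20 [0.3276 0.5946 0.1095]
redcap top [366.9  58. ] 17 [0.3365 0.5446 0.1084]
redcap top [141.3 215.7] 97 [ 0.4871 -0.2614  0.1038]
redcap top [117.3 227.5] 94 [ 0.4868 -0.3218  0.1039]
yel top [145.  185.3] 45 [ 0.4057 -0.2143  0.0998]
yel top [164.2 203.6] 73 [ 0.4861 -0.2013  0.1048]
yel top [186.7 225.1] 60 [ 0.5651 -0.1856  0.0994]
0.054 [321. 163.] 511 [0.5679 0.1967 0.0609] ((550.4827270507812, 214.85585021972656), (86.62451171875, 86.96988677978516), 12.195751190185547)
0.054 [272. 201.] 907 [0.5905 0.0335 0.0572] ((588.6884765625, 34.930145263671875), (91.01422882080078, 89.7677001953125), 12.513225555419922)
0.004 [288. 178.] 157 [0.517  0.1339 0.0075] ((520.19677734375, 135.51589965820312), (86.4328384399414, 40.59
[... 1116 characters left out ...]
0.0576] ((585.2887573242188, 33.276092529296875), (89.8150634765625, 91.41841125488281), 12.740179061889648)
0.004 [266. 177.] 110 [0.6106 0.166  0.0078] ((612.9805908203125, 176.87588500976562), (23.652393341064453, 86.6206283569336), 6.338027000427246)
0.004 [252. 208.] 943 [0.5348 0.0641 0.0077] ((568.8758544921875, 113.14454650878906), (121.07543182373047, 274.4083251953125), 12.206402778625488)
0.004 [373. 240.] 146 [ 0.7737 -0.128   0.0085] ((777.0150146484375, -95.8547592163086), (63.384117126464844, 131.44021606445312), 29.18103790283203)
0.085 [237. 143.] 186 [0.5481 0.2101 0.0984] ((548.2991333007812, 213.6988983154297), (52.656307220458984, 19.377906799316406), 2.2558038234710693)
```

The rack lies at about (0.484, -0.2625) with yaw near 0, and the tube at (0.484, -0.204). The clamp has yaw near 12° and its slot at about (0.569, 0.121). I'll write a planning helper that only prints numbers, then move above the tube for a wrist view.

```bash
cat >> h.py <<'E'
from scipy.spatial.transform import Rotation as Rn
def R_yaw(deg):  # tool y at world azimuth deg, z down
    y=np.array([np.cos(np.radians(deg)),np.sin(np.radians(deg)),0]); z=np.array([0,0,-1.]); return np.c_[np.cross(y,z),y,z]
def plan(pos,yaw,N):
    o=bot.get_obs(); w=o['tool_rot']; R=Rn.from_quat([w[1],w[2],w[3],w[0]]).as_matrix(); p=np.array(o['eef_pos'])
    print("at",p.round(4),"yaw y",np.degrees(np.arctan2(R[1,1],R[0,1])).round(2),"tool z",R[:,2].round(4),"t",o['t'])
    T=R_yaw(yaw); rv=Rn.from_matrix(R.T@T).as_rotvec(); d=(np.array(pos)-p)/N
    for i in range(N):
        Ri=R@Rn.from_rotvec(rv*i/N).as_matrix(); print((Ri.T@d*1000).round(1),"mm",np.degrees(rv/N).round(2))
E
python3 -c "
from h import *
plan([.484,-.204,.245],0,9)"
```

```text
at [ 0.2799 -0.6138  0.2446] yaw y -65.49 tool z [-6.0e-04  1.2e-03 -1.0e+00] t 0.15
[ 39.5 -32.   -0. ] mm [-0.01 -0.   -7.28]
[ 43.3 -26.8  -0. ] mm [-0.01 -0.   -7.28]
[ 46.3 -21.1  -0. ] mm [-0.01 -0.   -7.28]
[ 48.6 -15.   -0. ] mm [-0.01 -0.   -7.28]
[50.1 -8.7 -0. ] mm [-0.01 -0.   -7.28]
[50.8 -2.3 -0. ] mm [-0.01 -0.   -7.28]
[50.7  4.1 -0. ] mm [-0.01 -0.   -7.28]
[49.8 10.5 -0. ] mm [-0.01 -0.   -7.28]
[48.  16.7 -0. ] mm [-0.01 -0.   -7.28]
```

```bash
python3 -m crank '[[[0.0395,-0.032,0],[0,0,-7.28],0.06],[[0.0433,-0.0268,0],[0,0,-7.28],0.06],[[0.0463,-0.0211,0],[0,0,-7.28],0.06],[[0.0486,-0.015,0],[0,0,-7.28],0.06],[[0.0501,-0.0087,0],[0,0,-7.28],0.06],[[0.0508,-0.0023,0],[0,0,-7.28],0.06],[[0.0507,0.0041,0],[0,0,-7.28],0.06],[[0.0498,0.0105,0],[0,0,-7.28],0.06],[[0.048,0.0167,0],[0,0,-7.28],0.06],[[0,0,0],[0,0,0],0.06]]' 20
python3 - <<'E'
from h import *
grab("wrist",1)
plan([.484,-.204,.245],0,1)
E
```

```text
t: 1.4
eef_pos: [0.4859, -0.1997, 0.2454]
tool_rot: [-0.0, 0.704, 0.71, 0.001]
contact_force: [0.4, -1.5, 0.6]
gripper_width: 0.704
at [ 0.4846 -0.2026  0.2452] yaw y 0.23 tool z [-0.e+00  4.e-04 -1.e+00] t 1.45
[-1.4 -0.6  0.2] mm [-0.   -0.03  0.23]
```

View pics/wrist1.png

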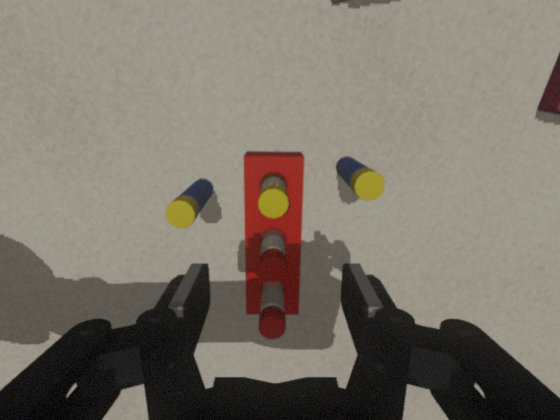

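The wrist view shows the yellow-capped glass tube in the rack's end hole at (273,203), with red caps at (273,262) and (272,322). The blue decoys are at (181,213) and (369,185), clear of the finger line. Next I'll locate the tube precisely.

Run:
```python
from h import *
p,d,E=load("wrist",1); hsv=cv2.cvtColor(p,cv2.COLOR_RGB2HSV); P=cloud("wrist",d,E)
y=((hsv[...,0]>20)&(hsv[...,0]<35)&(hsv[...,1]>150)&(hsv[...,2]>80)).astype('uint8')
N,l,s,c=cv2.connectedComponentsWithStats(y)
for k in range(1,N):
    if s[k,4]>100:
        m=(l==k)&(P[...,2]>.095); cs=cv2.minEnclosingCircle(np.argwhere(m)[:,::-1].astype('f4')); print(c[k],s[k],np.nanmedian(P[m],0).round(4),cs, onplane("wrist",[cs[0]],.106,E).round(4))
        t=P[m];print("pct z",np.nanpercentile(t[:,2],[10,50,90]).round(4),"xy mid",((np.nanpercentile(t,3,0)+np.nanpercentile(t,97,0))/2).round(4))
red=((hsv[...,0]<6)|(hsv[...,0]>174))&(hsv[...,1]>150)&(P[...,2]>.033)&(P[...,2]<.046)
X=P[red]; print(cv2.minAreaRect(X[:,:2].astype('f4')*1000),np.median(X[:,2]))
# triangulate yellow cap top-centre with scene+side+wrist
k=[k for k in range(1,N) if abs(c[k][0]-273)<6][0]
m=(l==k)&(P[...,2]>.1); wu=np.argwhere(m)[:,::-1].mean(0)
_,_,S=load("scene");_,_,T=load("side")
print(wu,tri([("wrist",wu,E),("scene",(164.2,203.6),S),("side",(251,269.7),T)]), tri([("wrist",wu,E),("side",(251,269.7),T)]))
print(np.linalg.inv(E)[:3,:3]@[0,0,1])
```

```text
[367.82264666 184.36971351] [352 169  32  31 733] [ 0.5629 -0.1857  0.0989] ((368.528564453125, 184.72857666015625), 14.944137573242188) [[ 0.5609 -0.184   0.106 ]]
pct z [0.0979 0.0989 0.0998] xy mid [ 0.5632 -0.1856  0.0986]
[272.99870634 201.2160414 ] [258 185  31  33 773] [ 0.4838 -0.1986  0.1049] ((273.04998779296875, 200.85000610351562), 15.969593048095703) [[ 0.4839 -0.1981  0.106 ]]
pct z [0.1036 0.1049 0.1058] xy mid [ 0.4838 -0.199   0.1027]
[180.53571429 212.36458333] [166 197  30  31 672] [ 0.405  -0.2113  0.099 ] ((180.375, 212.5), 14.693317413330078) [[ 0.4072 -0.2088  0.106 ]]
pct z [0.098  0.099  0.0998] xy mid [ 0.4051 -0.2112  0.0989]
((483.542236328125, -259.75311279296875), (180.3211669921875, 58.61919403076172), 89.82723236083984) 0.03891610006324159
[273.30801105 201.42955801] (array([ 0.48302551, -0.20064749,  0.10043113]), [np.float64(0.001147585995441561), np.float64(0.0008431275736500843), np.float64(0.0006127926530939527)]) (array([ 0.48344354, -0.20035523,  0.0992272 ]), [np.float64(0.0006256269775224587), np.float64(0.0006256269775222815)])
[ 7.96836012e-04  2.94551217e-01 -9.55635362e-01]
```

```bash
python3 -m crank '[[[0.0015,-0.001,0.045],[0,0,0.2],0.055],[[0,0,0.04],[0,0,0],0.055],[[0,0,0],[0,0,0],0.055],[[0,0,0],[0,0,0],0.055]]' 20
python3 - <<'E'
from h import *
p,d,E=grab("wrist",2); hsv=cv2.cvtColor(p,cv2.COLOR_RGB2HSV); P=cloud("wrist",d,E)
y=((hsv[...,0]>20)&(hsv[...,0]<35)&(hsv[...,1]>150)&(hsv[...,2]>80)).astype('uint8')
N,l,s,c=cv2.connectedComponentsWithStats(y)
for k in range(1,N):
    if s[k,4]>100:
        m=(l==k)&(P[...,2]>.095); cs=cv2.minEnclosingCircle(np.argwhere(m)[:,::-1].astype('f4')); print(c[k],s[k],np.nanmedian(P[m],0).round(4),cs, onplane("wrist",[cs[0]],.106,E).round(4))
red=((hsv[...,0]<6)|(hsv[...,0]>174))&(hsv[...,1]>150)&(P[...,2]>.033)&(P[...,2]<.046)
X=P[red]; print(cv2.minAreaRect(X[:,:2].astype('f4')*1000),np.median(X[:,2]))
plan([.484,-.2,.063],0,1)
E
```

```text
t: 1.95
eef_pos: [0.4835, -0.204, 0.1615]
tool_rot: [0.001, 0.709, 0.705, 0.0]
contact_force: [-0.3, -0.2, 0.8]
gripper_width: 0.645
[409.50763592 203.94257789] [ 385  182   49   45 1637] [ 0.5631 -0.1851  0.0989] ((411.17626953125, 205.60791015625), 22.305009841918945) [[ 0.56   -0.1827  0.106 ]]
[276.42679901 229.84925558] [ 256  206   43   48 1612] [ 0.4842 -0.198   0.1049] ((276.2015380859375, 230.78321838378906), 22.729167938232422) [[ 0.4838 -0.1975  0.106 ]]
[149.10501355 245.37533875] [ 127  222   45   46 1476] [ 0.4054 -0.2109  0.0989] ((147.87908935546875, 248.1143798828125), 20.964153289794922) [[ 0.4085 -0.2079  0.106 ]]
((483.97625732421875, -259.8688049316406), (180.5381317138672, 59.27817153930664), 89.9234390258789) 0.03897299337265381
at [ 0.484  -0.2039  0.162 ] yaw y -0.25 tool z [ 0.0024 -0.0012 -1.    ] t 2.0
[ 4.  -0.2 99. ] mm [ 0.14  0.07 -0.25]
```

View pics/wrist2.png

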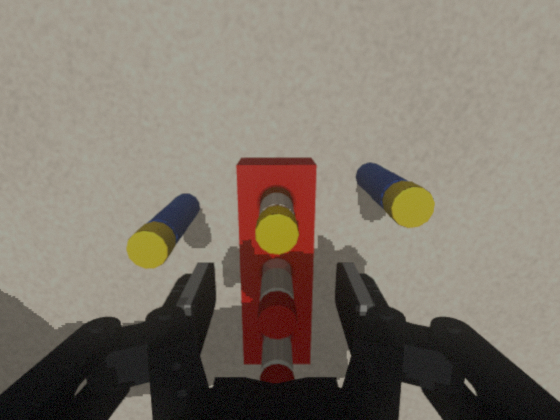

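The cap is centred between the fingers at (277,232) in x and needs about 4 mm along tool x. Descending.

```bash
python3 -m crank '[[[0.0035,0,0.03],[0,0,-0.25],0.055],[[0,0,0.03],[0,0,0],0.055],[[0,0,0.025],[0,0,0],0.055],[[0,0,0.014],[0,0,0],0.055],[[0,0,0],[0,0,0],0.055],[[0,0,0],[0,0,0],0.055]]' 20
python3 - <<'E'
from h import *
plan([.484,-.2,.063],0,1)
grab("wrist",3)
E
```

```text
t: 2.75
eef_pos: [0.484, -0.1997, 0.0625]
tool_rot: [0.001, 0.707, 0.708, 0.0]
contact_force: [1.0, -0.9, -0.6]
gripper_width: 0.647
at [ 0.484  -0.1997  0.0625] yaw y 0.07 tool z [ 1.9e-03 -7.0e-04 -1.0e+00] t 2.75
[-0.3 -0.  -0.5] mm [0.11 0.04 0.07]
```

View pics/wrist3.png

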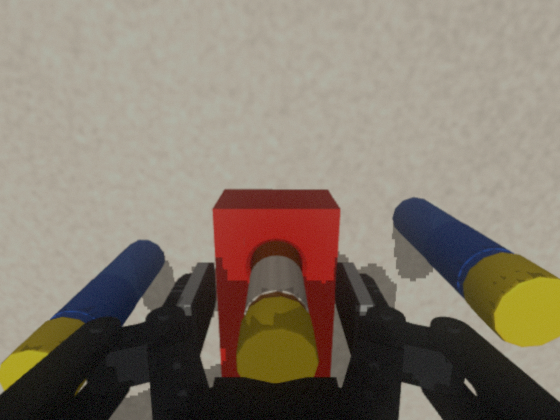

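The tube at (277,310) stands centred between the pads, just above the rack. Closing gently.

```bash
python3 -m crank '[[[0,0,0],[0,0,0],0.03],[[0,0,0],[0,0,0],0.01],[[0,0,0],[0,0,0],0.01],[[0,0,0],[0,0,0],0.01]]' 20
```

```text
t: 3.3
eef_pos: [0.4834, -0.1995, 0.0618]
tool_rot: [0.0, 0.707, 0.708, 0.0]
contact_force: [-1.0, -1.1, 5.7]
gripper_width: 0.278
```

```bash
python3 -m crank '[[[0,0,-0.008],[0,0,0],0.01],[[0,0,-0.015],[0,0,0],0.01],[[0,0,-0.025],[0,0,0],0.01],[[0,0,-0.03],[0,0,0],0.01],[[0,0,-0.03],[0,0,0],0.01],[[0,0,-0.02],[0,0,0],0.01],[[0,0,0],[0,0,0],0.01]]' 20
python3 - <<'E'
from h import *
plan([.5695,.121,.19],12,9)
grab("side",4); grab("scene",4)
p,d,E=load("scene",4); q,e,F=load("side",4)
cv2.imwrite("pics/c4.png",np.hstack([cv2.resize(p[130:270,90:270],None,fx=2.2,fy=2.5),cv2.resize(q[200:370,180:360],None,fx=2.2,fy=350/170)])[:,:,::-1])
E
```

```text
t: 4.18
eef_pos: [0.4839, -0.1996, 0.1914]
tool_rot: [0.002, 0.707, 0.708, 0.001]
contact_force: [0.4, 0.0, -0.8]
gripper_width: 0.277
at [ 0.4839 -0.1996  0.1914] yaw y 0.07 tool z [ 0.0032 -0.0015 -1.    ] t 4.175
[35.6  9.6  0.1] mm [ 0.02  0.01 -1.33]
[35.4 10.4  0.1] mm [ 0.02  0.01 -1.33]
[35.1 11.2  0.1] mm [ 0.02  0.01 -1.33]
[34.9 12.   0.1] mm [ 0.02  0.01 -1.33]
[34.6 12.8  0.1] mm [ 0.02  0.01 -1.33]
[34.3 13.6  0.1] mm [ 0.02  0.01 -1.33]
[34.  14.4  0.1] mm [ 0.02  0.01 -1.33]
[33.6 15.2  0.1] mm [ 0.02  0.01 -1.33]
[33.2 16.   0.1] mm [ 0.02  0.01 -1.33]
```

View pics/c4.png

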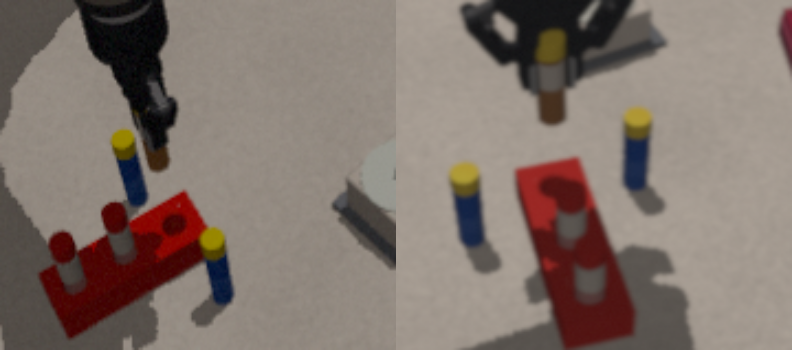

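The tube is out of the rack, hanging upright, and its neighbours are undisturbed. Moving partway toward the clamp and measuring the slot with the wrist camera.

```bash
python3 -m crank '[[[0.0356,0.0096,0],[0,0,-1.33],0.01],[[0.0354,0.0104,0],[0,0,-1.33],0.01],[[0.0351,0.0112,0],[0,0,-1.33],0.01],[[0.0349,0.012,0],[0,0,-1.33],0.01],[[0.0346,0.0128,0],[0,0,-1.33],0.01],[[0.0343,0.0136,0],[0,0,-1.33],0.01],[[0,0,0],[0,0,0],0.01],[[0,0,0],[0,0,0],0.01],[[0,0,0],[0,0,0],0.01]]' 20
python3 - <<'E'
from h import *
grab("wrist",5); plan([.5695,.121,.19],12,3)
E
```

```text
t: 5.4
eef_pos: [0.5396, 0.013, 0.1887]
tool_rot: [-0.0, 0.656, 0.754, -0.001]
contact_force: [0.0, -0.2, -0.6]
gripper_width: 0.274
at [0.5397 0.0131 0.1889] yaw y 7.95 tool z [-8.e-04 -6.e-04 -1.e+00] t 5.45
[34.2 14.8 -0.4] mm [-0.02  0.01 -1.35]
[33.9 15.6 -0.4] mm [-0.02  0.01 -1.35]
[33.5 16.4 -0.4] mm [-0.02  0.01 -1.35]
```

View pics/wrist5.png

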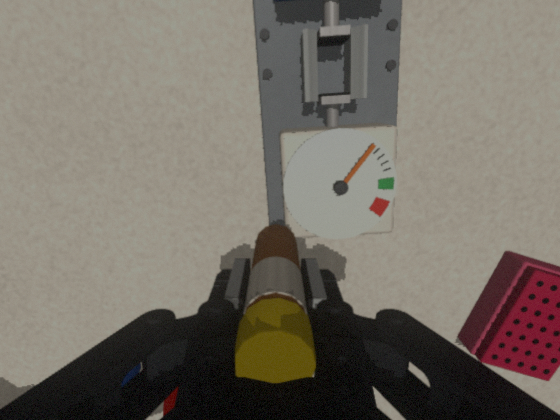

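The wrist view shows the whole slot: walls at about (309,65) and (358,62), jaw at (335,32), sprung pad at (335,99), and the gauge below with its orange pointer at (360,165). I'll enlarge it to pick edges.

Run:
```python
from h import *
p,d,E=load("wrist",5)
cv2.imwrite("pics/c5.png",cv2.resize(p[0:130,255:405],None,fx=5,fy=4.6,interpolation=cv2.INTER_CUBIC)[:,:,::-1])
P=cloud("wrist",d,E)
z=P[...,2]
# depth-based in clamp frame guess
th=np.radians(12); X=np.array([np.cos(th),np.sin(th)]);Y=np.array([-np.sin(th),np.cos(th)])
c=np.array([.5695,.121])
m=(z>.039)&(z<.049); m[:, :280]=0; m[:,385:]=0; m[115:]=0
a=(P[m][:,:2]-c)@X*1000; b=(P[m][:,:2]-c)@Y*1000
H,xe,ye=np.histogram2d(b,a,bins=[np.arange(-40,42,4),np.arange(-30,32,2)])
print(xe.size); 
for i in range(len(H)): print(int(xe[i]),H[i].astype(int))
# plate rect
m=(z>.004)&(z<.012); Q=P[m][:,:2]; a=(Q-c)@X*1000; b=(Q-c)@Y*1000
for lo in range(-60,60,15):
    s=(b>lo)&(b<lo+15); 
    if s.sum()>5: print("plate",lo,np.percentile(a[s],[1,99]).round(1))
# gauge box
m=(z>.05)&(z<.064)&(P[...,1]<.12); r=cv2.minAreaRect(P[m][:,:2].astype('f4')*1000); print(r)
```

```text
21
-40 [0 0 0 0 0 0 0 0 0 0 0 0 0 0 0 0 0 0 0 0 0 0 0 0 0 0 0 0 0 0]
-36 [0 0 0 0 0 0 0 0 0 0 0 0 0 0 0 0 0 0 0 0 0 0 0 0 0 0 0 0 0 0]
-32 [0 0 0 0 0 0 0 0 0 0 0 0 0 0 0 0 0 0 0 0 0 0 0 0 0 0 0 0 0 0]
-28 [0 0 0 0 0 0 0 0 0 5 3 4 5 5 5 5 4 4 6 5 1 0 0 0 0 0 0 0 0 0]
-24 [ 0  0  0  6 12  8  7  2  0 11 17 15 12 15 12 17 17 10 15 13  3  0  8 12
 11 10  4  0  0  0]
-20 [ 0  0  0 18 12 13 10  3  0  7 10 10 10 10 11  6  8 11 12  8  2  0 10 18
 18 12  7  0  0  0]
-16 [ 0  0  0 15 13 18 11  2  0  0  0  0  0  0  0  0  0  0  0  0  0  0  8 15
 19 14  6  0  0  0]
-12 [ 0  0  0 13 15 12 12  2  0  0  0  0  0  0  0  0  0  0  0  0  0  0  8 18
 20 14  6  0  0  0]
-8 [ 0  0  0 12 17 12 13  2  0  0  0  0  0  0  0  0  0  0  0  0  0  0  8 19
 20 14  6  0  0  0]
-4 [ 0  0  0 13 17 13 12  6  0  0  0  0  0  0  0  0  0  0  0  0  0  0  3 20
 21 13  8  0  0  0]
0 [ 0  0  0 17 15 14 11  5  0  0  0  0  0  0  0  0  0  0  0  0  0  0 10 17
 21 13 11  0  0  0]
4 [ 0  0  0 13 15 17 12  3  0  0  0  0  0  0  0  0  0  0  0  0  0  0 10 16
 21 14 11  0  0  0]
8 [ 0  0  0 12 19 12 16  1  0  0  0  0  0  0  0  0  0  0  0  0 
[... 198 characters left out ...]
 9 19
 22 13 11  0  0  0]
20 [ 0  0  0 15 15 18 12  6  0 13 16 13 19 19 14 13 18 17 17 13 12  2  9 20
 22 14 10  0  0  0]
24 [ 0  0  0 12 13 13 11  2  0 10 14 18 18 17 16 19 17 17 17 16 12  0  5 17
 21 13  9  0  0  0]
28 [0 0 0 0 0 0 0 0 0 0 0 0 1 2 1 3 3 2 1 0 0 0 0 0 0 0 0 0 0 0]
32 [0 0 0 0 0 0 0 0 0 0 0 0 0 0 0 0 0 0 0 0 0 0 0 0 0 0 0 0 0 0]
36 [0 0 0 0 0 0 0 0 0 0 0 0 0 0 0 0 0 0 0 0 0 0 0 0 0 0 0 0 0 0]
plate -60 [-59.9  58.9]
plate -45 [-59.1  57.5]
plate -30 [-59.1  58.3]
plate -15 [-59.   58.1]
plate 0 [-58.9  58.1]
plate 15 [-59.   58.3]
plate 30 [-58.5  57.9]
plate 45 [-59.5  57.5]
((586.8670043945312, 35.51432800292969), (90.01754760742188, 88.72184753417969), 12.011874198913574)
```

View pics/c5.png

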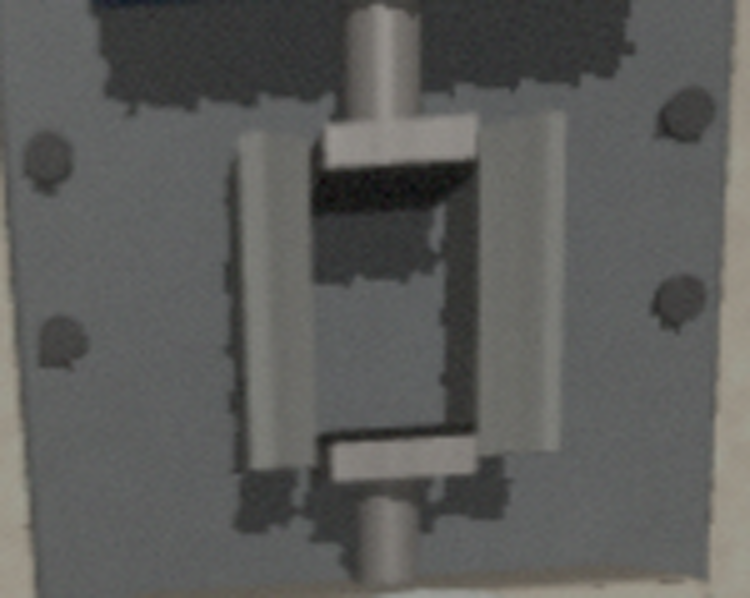

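The slot is centred at about (0.569, 0.1214) with yaw 12°. The jaw gap is about 34 mm and well centred. Moving above it.

```bash
python3 -m crank '[[[0.0342,0.0146,0],[0,0,-1.35],0.01],[[0.0339,0.0154,0],[0,0,-1.35],0.01],[[0.0335,0.016,0],[0,0,-1.35],0.01],[[0,0,0],[0,0,0],0.01],[[0,0,0],[0,0,0],0.01]]' 20
python3 - <<'E'
from h import *
grab("wrist",6);  plan([.569,.1214,.125],12,1)
grab("side",6); grab("scene",6)
p,d,E=load("scene",6); q,e,F=load("side",6)
cv2.imwrite("pics/c6.png",np.hstack([cv2.resize(p[100:240,230:370],None,fx=2.8,fy=2.8),cv2.resize(q[110:250,180:320],None,fx=2.8,fy=2.8)])[:,:,::-1])
E
```

```text
t: 6.08
eef_pos: [0.5688, 0.1208, 0.189]
tool_rot: [0.0, 0.629, 0.777, -0.001]
contact_force: [-0.2, 0.1, -1.1]
gripper_width: 0.274
at [0.5688 0.1203 0.189 ] yaw y 11.98 tool z [-5.0e-04 -1.2e-03 -1.0e+00] t 6.125
[ 1.1  0.5 64. ] mm [-0.04  0.06 -0.02]
```

View pics/c6.png

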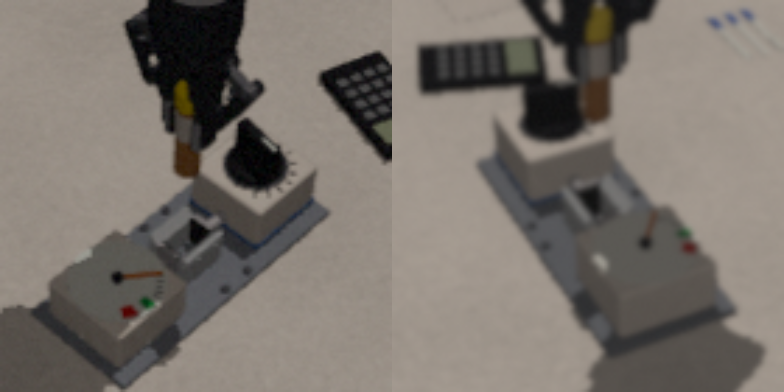

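View pics/wrist6.png

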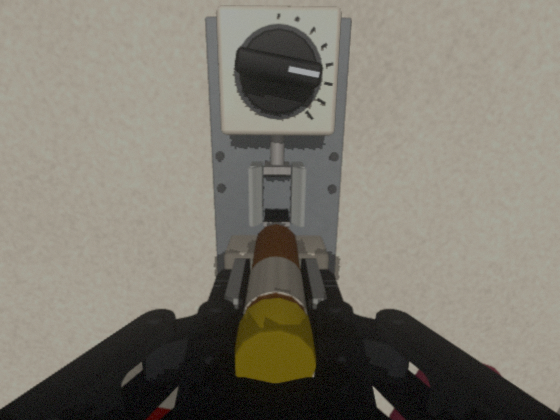

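The tube hangs above the slot. The wrist view also shows the knob centred at (279,70), with its white-marked end at (318,73). Descending to just above the flare, then looking.

```bash
python3 -m crank '[[[0.0009,0.0004,0.03],[0,0,0],0.01],[[0,0,0.03],[0,0,0],0.01],[[0,0,0.018],[0,0,0],0.01],[[0,0,0],[0,0,0],0.01],[[0,0,0],[0,0,0],0.01]]' 20
python3 - <<'E'
from h import *
plan([.569,.1214,.064],12,1)
grab("side",7); grab("scene",7)
p,d,E=load("scene",7); q,e,F=load("side",7)
cv2.imwrite("pics/c7.png",np.hstack([cv2.resize(p[140:220,260:340],None,fx=4.9,fy=4.9),cv2.resize(q[140:220,210:290],None,fx=4.9,fy=4.9)])[:,:,::-1])
E
```

```text
t: 6.85
eef_pos: [0.5698, 0.1233, 0.1123]
tool_rot: [0.0, 0.629, 0.778, 0.001]
contact_force: [0.2, -0.6, -0.3]
gripper_width: 0.27
at [0.5698 0.1233 0.1123] yaw y 12.09 tool z [ 1.5e-03  4.0e-04 -1.0e+00] t 6.85
[-1.7 -1.3 48.3] mm [ 0.09 -0.    0.09]
```

View pics/c7.png

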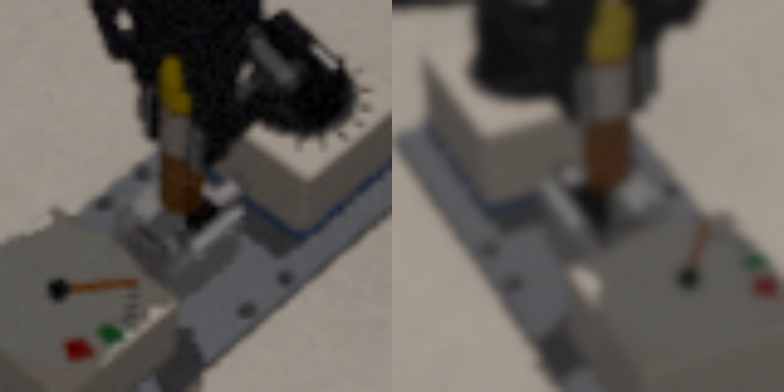

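```bash
python3 -m crank '[[[-0.0015,-0.0008,0.008],[0,0,0],0.01],[[0,0,0.008],[0,0,0],0.01],[[0,0,0.005],[0,0,0],0.01],[[0,0,0],[0,0,0],0.01]]' 20
python3 - <<'E'
from h import *
plan([.569,.1214,.064],12,1); print(bot.get_obs()['torque'])
grab("side",8); grab("scene",8)
p,d,E=load("scene",8); q,e,F=load("side",8)
cv2.imwrite("pics/c8.png",np.hstack([cv2.resize(p[140:220,260:340],None,fx=4.9,fy=4.9),cv2.resize(q[140:220,210:290],None,fx=4.9,fy=4.9)])[:,:,::-1])
E
```

```text
t: 7.45
eef_pos: [0.5684, 0.1216, 0.0897]
tool_rot: [-0.0, 0.629, 0.778, -0.0]
contact_force: [-0.3, -0.5, -0.3]
gripper_width: 0.273
at [0.5684 0.1216 0.0897] yaw y 12.12 tool z [-7.e-04 -1.e-04 -1.e+00] t 7.45
[-0.3  0.5 25.7] mm [-0.04 -0.01  0.12]
[ 0.04904359 -0.00799114 -0.02167893]
```

View pics/c8.png

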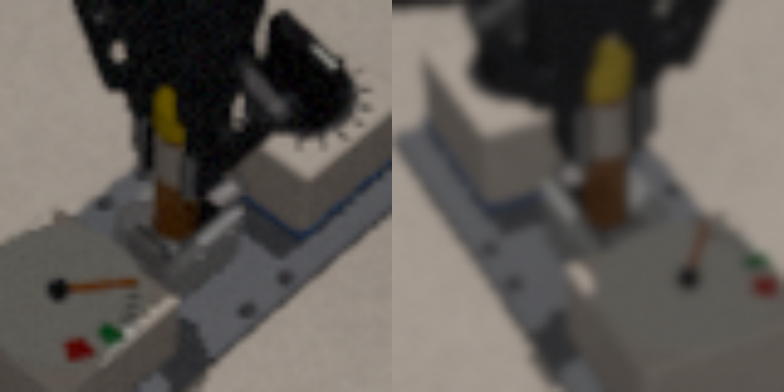

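No contact force, and the foot is entering the slot between the walls. Continuing down.

```bash
python3 -m crank '[[[0,0.0003,0.006],[0,0,0],0.01],[[0,0,0.006],[0,0,0],0.01],[[0,0,0.005],[0,0,0],0.01],[[0,0,0.003],[0,0,0],0.01],[[0,0,0],[0,0,0],0.01]]' 20
python3 -c "
from h import *
plan([.569,.1214,.064],12,1)"
```

```text
t: 8.18
eef_pos: [0.5688, 0.1216, 0.07]
tool_rot: [-0.0, 0.629, 0.778, -0.0]
contact_force: [-0.1, -0.7, -0.7]
gripper_width: 0.276
at [0.5688 0.1216 0.07  ] yaw y 12.11 tool z [-4.e-04 -1.e-04 -1.e+00] t 8.175
[-0.2  0.2  6. ] mm [-0.02  0.    0.11]
```

```bash
python3 -m crank '[[[0,0,0.003],[0,0,0],0.01],[[0,0,0.002],[0,0,0],0.01],[[0,0,0],[0,0,0],0.01]]' 20
python3 -m crank '[[[0,0,0.001],[0,0,0],0.01],[[0,0,0],[0,0,0],0.01]]' 20
```

```text
t: 8.55
eef_pos: [0.5688, 0.1216, 0.0651]
tool_rot: [-0.0, 0.629, 0.778, -0.0]
contact_force: [-0.4, 0.2, -0.8]
gripper_width: 0.274
t: 8.8
eef_pos: [0.5689, 0.1216, 0.0643]
tool_rot: [0.0, 0.629, 0.778, 0.0]
contact_force: [0.6, 0.3, -0.4]
gripper_width: 0.273
```

```bash
python3 -m crank '[[[0,0,0.001],[0,0,0],0.01],[[0,0,0],[0,0,0],0.01]]' 20; python3 -m crank '[[[0,0,0.001],[0,0,0],0.01],[[0,0,0],[0,0,0],0.01]]' 20
```

```text
t: 9.05
eef_pos: [0.5691, 0.1217, 0.0639]
tool_rot: [0.0, 0.629, 0.778, 0.0]
contact_force: [-1.6, 0.5, 4.7]
gripper_width: 0.271
t: 9.3
eef_pos: [0.5695, 0.1219, 0.0637]
tool_rot: [0.001, 0.629, 0.778, 0.0]
contact_force: [-4.0, -1.0, 12.1]
gripper_width: 0.276
```

The tube touched the slot floor at TCP z 0.064, the height expected. Relaxing the push, then opening.

```bash
python3 -m crank '[[[0,0,-0.0015],[0,0,0],0.01],[[0,0,0],[0,0,0],0.028],[[0,0,0],[0,0,0],0.036],[[0,0,0],[0,0,0],0.05],[[0,0,0],[0,0,0],0.05]]' 20
python3 - <<'E'
from h import *
grab("wrist",9);print(bot.get_obs()['contact_force'])
E
```

```text
t: 9.93
eef_pos: [0.5689, 0.1216, 0.0637]
tool_rot: [-0.0, 0.629, 0.778, -0.0]
contact_force: [0.2, -0.6, 0.8]
gripper_width: 0.59
[ 0.86662727 -0.50108188  0.14386284]
```

View pics/wrist9.png

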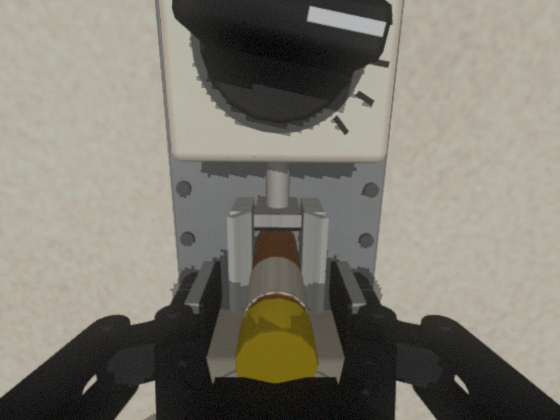

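Fingers are clear and the tube stands in the slot. Retreating upward and checking the tube and knob.

```bash
python3 -m crank '[[[0,0,-0.02],[0,0,0],0.05],[[0,0,-0.04],[0,0,0],0.05],[[0,0,-0.05],[0,0,0],0.05],[[0,0,-0.05],[0,0,0],0.05],[[0,0,0],[0,0,0],0.05],[[0,0,0],[0,0,0],0.05]]' 20
python3 - <<'E'
from h import *
p,d,E=grab("wrist",10); plan([.569,.1214,.25],12,1)
a,_,_=grab("scene",10); b,_,_=grab("side",10)
cv2.imwrite("pics/c10.png",np.hstack([cv2.resize(a[130:240,240:350],None,fx=3.6,fy=3.6),cv2.resize(b[130:240,200:310],None,fx=3.6,fy=3.6)])[:,:,::-1])
P=cloud("wrist",d,E); m=(P[...,2]>.097)&(P[...,2]<.112); 
N,l,s,c=cv2.connectedComponentsWithStats(m.astype('uint8'))
for k in range(1,N):
    if s[k,4]>50: X=P[l==k]; print(c[k],s[k],np.median(X,0).round(4),cv2.minAreaRect(X[:,:2].astype('f4')*1000))
m=(P[...,2]>.055)&(P[...,2]<.067)&(P[...,1]>.13);X=P[m];print("housing",cv2.minAreaRect(X[:,:2].astype('f4')*1000))
E
```

```text
t: 10.72
eef_pos: [0.5687, 0.1214, 0.2244]
tool_rot: [0.0, 0.629, 0.778, 0.0]
contact_force: [-0.6, -0.5, -1.0]
gripper_width: 0.586
at [0.5683 0.1213 0.2234] yaw y 12.11 tool z [-1.e-03 -6.e-04 -1.e+00] t 10.775
[ -0.1   0.7 -26.6] mm [-0.06  0.02  0.11]
[277.67326733  73.80631188] [ 241   57   75   35 1616] [0.5497 0.2161 0.1028] ((549.703369140625, 216.3297882080078), (52.41825866699219, 13.973363876342773), 1.487330436706543)
[275.96936543 208.49234136] [260 191  34  35 914] [0.5685 0.1229 0.1069] ((568.7028198242188, 121.81602478027344), (25.042482376098633, 24.976402282714844), 55.020015716552734)
housing ((554.16943359375, 193.48463439941406), (85.97858428955078, 132.3094024658203), 11.228780746459961)
```

View pics/wrist10.png

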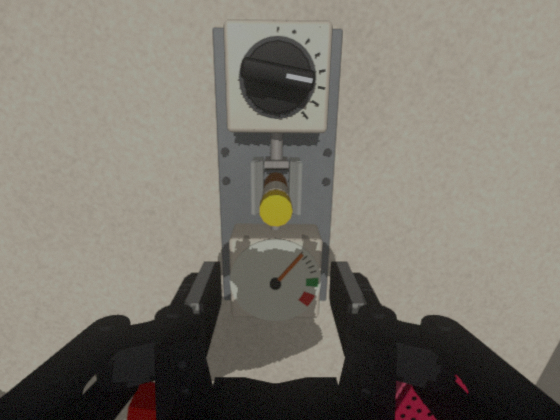

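View pics/c10.png

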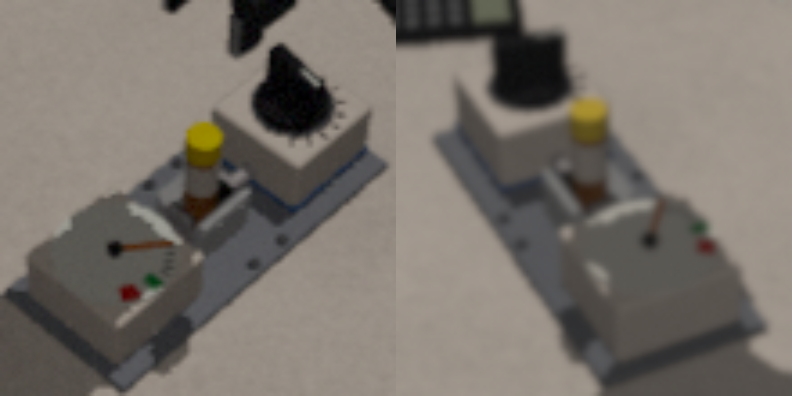

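The tube stands upright in the slot with its top at 0.107, as it should when fully down. The bar's centre is about (0.5495, 0.215), with its axis at world yaw 1.5°. The gauge shows relaxed. Next I'll go over the knob with the jaws across the bar (tool y at 91.5°), which leaves the most clockwise range.

```bash
python3 -c "
from h import *
plan([.5495,.2148,.2],91.5,8); print(bot.get_obs()['q'].round(3))"
```

```text
at [0.5681 0.1213 0.2227] yaw y 12.12 tool z [-2.3e-03 -6.0e-04 -1.0e+00] t 10.875
[11.9  0.2  2.8] mm [-0.01 -0.01 -9.92]
[11.7  2.2  2.8] mm [-0.01 -0.01 -9.92]
[11.1  4.2  2.8] mm [-0.01 -0.01 -9.92]
[10.3  6.1  2.8] mm [-0.01 -0.01 -9.92]
[9.1 7.8 2.8] mm [-0.01 -0.01 -9.92]
[7.6 9.2 2.8] mm [-0.01 -0.01 -9.92]
[ 5.9 10.4  2.8] mm [-0.01 -0.01 -9.92]
[ 4.  11.2  2.8] mm [-0.01 -0.01 -9.92]
[ 0.104  0.4   -0.54   1.779  0.235  1.03  -0.312]
```

```bash
python3 -m crank '[[[0.0119,0.0002,0.002],[0,0,-9.92],0.05],[[0.0117,0.0022,0.002],[0,0,-9.92],0.05],[[0.0111,0.0042,0.002],[0,0,-9.92],0.05],[[0.0103,0.0061,0.002],[0,0,-9.92],0.05],[[0.0091,0.0078,0.002],[0,0,-9.92],0.05],[[0.0076,0.0092,0.002],[0,0,-9.92],0.05],[[0.0059,0.0104,0.002],[0,0,-9.92],0.05],[[0.004,0.0112,0.002],[0,0,-9.92],0.05],[[0,0,0],[0,0,0],0.05],[[0,0,0],[0,0,0],0.05]]' 20
python3 - <<'E'
from h import *
p,d,E=grab("wrist",11); plan([.5495,.2148,.092],91.5,1); print(bot.get_obs()['q'].round(3))
P=cloud("wrist",d,E); m=(P[...,2]>.097)&(P[...,2]<.112); 
N,l,s,c=cv2.connectedComponentsWithStats(m.astype('uint8'))
for k in range(1,N):
    if s[k,4]>50: X=P[l==k]; print(c[k],s[k],np.median(X,0).round(4),cv2.minAreaRect(X[:,:2].astype('f4')*1000))
E
```

```text
t: 12.12
eef_pos: [0.5503, 0.2145, 0.2072]
tool_rot: [-0.001, -0.011, 1.0, -0.0]
contact_force: [-1.2, 0.3, 0.5]
gripper_width: 0.588
at [0.5505 0.2144 0.2074] yaw y 91.27 tool z [-6.e-04 -6.e-04 -1.e+00] t 12.175
[  0.9   0.5 115.4] mm [-0.04 -0.03 -0.23]
[ 0.15   0.511 -0.842  1.758  0.429  1.068  0.752]
[279.00933852 213.55953307] [ 270  179   20   70 1285] [0.5474 0.2163 0.1028] ((548.8447875976562, 216.6156005859375), (51.39929962158203, 13.553464889526367), 0.9380404949188232)
[148.96       237.48837209] [ 130  219   39   37 1075] [0.5665 0.1226 0.1068] ((568.0994873046875, 121.08493041992188), (24.922504425048828, 25.7705020904541), 53.147701263427734)
```

View pics/wrist11.png

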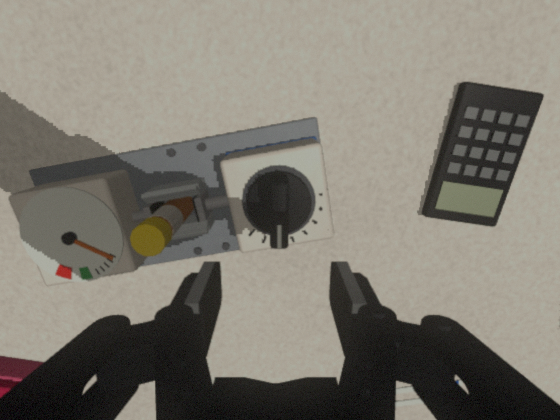

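The wrist view shows the bar at (279,213) between the fingers at (207,300) and (345,300), aligned with them. The tube is at (150,237) and the gauge at (69,238). Descending to grip.

```bash
python3 -m crank '[[[0.0014,0.0011,0.04],[0,0,0],0.045],[[0,0,0.035],[0,0,0],0.045],[[0,0,0.025],[0,0,0],0.045],[[0,0,0.015],[0,0,0],0.045],[[0,0,0],[0,0,0],0.045],[[0,0,0],[0,0,0],0.045]]' 20
python3 - <<'E'
from h import *
p,d,E=grab("wrist",12); plan([.549,.2155,.092],91.5,1)
E
```

```text
t: 12.92
eef_pos: [0.5496, 0.2166, 0.0939]
tool_rot: [0.001, -0.013, 1.0, 0.0]
contact_force: [-0.3, 0.5, 0.0]
gripper_width: 0.527
at [0.5497 0.2167 0.094 ] yaw y 91.44 tool z [ 1.9e-03  7.0e-04 -1.0e+00] t 12.975
[ 0.7 -1.2  2. ] mm [ 0.04  0.11 -0.06]
```

View pics/wrist12.png

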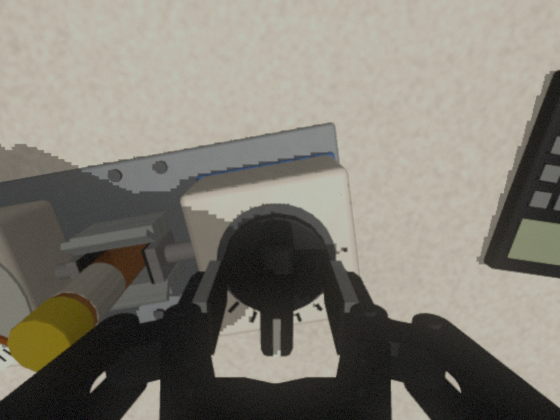

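The bar at (277,310) lies centred between the pads. Gripping it.

```bash
python3 -m crank '[[[0.0005,-0.0008,0.002],[0,0,0],0.03],[[0,0,0],[0,0,0],0.005],[[0,0,0],[0,0,0],0.005],[[0,0,0],[0,0,0],0.005],[[0,0,0],[0,0,0],0.005]]' 60
python3 -c "
from h import *
plan([.549,.2155,.092],91.5,1);print(bot.get_obs()['torque'])"
```

```text
t: 13.6
eef_pos: [0.5485, 0.2169, 0.0914]
tool_rot: [0.0, -0.013, 1.0, 0.001]
contact_force: [-1.2, 5.3, 2.7]
gripper_width: 0.152
at [0.5485 0.2169 0.0914] yaw y 91.51 tool z [ 9.e-04  2.e-03 -1.e+00] t 13.6
[-0.4 -1.4 -0.6] mm [0.11 0.05 0.01]
[ 0.96075584  0.17211142 -0.0471107 ]
```

```bash
python3 -m crank '[[[0,0.0005,0],[0,0,5],0.005],[[0,0,0],[0,0,8],0.005],[[0,0,0],[0,0,8],0.005],[[0,0,0],[0,0,8],0.005],[[0,0,0],[0,0,8],0.005],[[0,0,0],[0,0,0],0.005]]' 60
cat >> h.py <<'E'
def gauge(i,show=True):
    a,da,Ea=grab("scene",i); b,db,Eb=grab("side",i)
    th=np.radians(12); X=np.array([np.cos(th),np.sin(th),0]);Y=np.array([-np.sin(th),np.cos(th),0]); c=np.array([.5688,.1216,0])
    for n,p,E in (("scene",a,Ea),("side",b,Eb)):
        hsv=cv2.cvtColor(p,cv2.COLOR_RGB2HSV).astype(int)
        m=(hsv[...,0]>=4)&(hsv[...,0]<=19)&(hsv[...,1]>110)&(hsv[...,2]>70)
        roi=np.zeros(m.shape,bool); g=proj(n,[c-86*Y/1000+[0,0,.058]],E)[0]; u,v=int(g[0]),int(g[1]); roi[v-32:v+32,u-32:u+32]=1
        uv=np.argwhere(m&roi)[:,::-1]
        if len(uv)<5: print(n,"few",len(uv)); continue
        P=onplane(n,uv,.060,E)-c; L=np.c_[P@X,P@Y]*1000
        # black hub
        k=(hsv[...,2]<45)&roi; N,l,s,cc=cv2.connectedComponentsWithStats(k.astype('uint8'))
        hubs=[cc[j] for j in range(1,N) if 6<s[j,4]<150 and np.hypot(*(cc[j]-g))<14]
        vx,vy,x0,y0=cv2.fitLine(L.astype('f4'),cv2.DIST_HUBER,0,.01,.01).ravel()
        H=[(np.array([ (onplane(n,[h],.060,E)[0]-c)@X,(onplane(n,[h],.060,E)[0]-c)@Y])*1000) for h in hubs]
        far=L[np.argsort(np.hypot(*(L-(H[0] if H else [0,-86])).T))[-6:]].mean(0)
        if (far-[x0,y0])@[vx,vy]<0: vx,vy=-vx,-vy
        print(n,"npx",len(uv),"line pointer",round(.9-np.arctan2(vy,vx),3),"hub",[h.round(1) for h in H],"hub-far pointer",[round(.9-np.arctan2(*(far-h)[::-1]),3) for h in H])
    th=[cv2.resize(x,None,fx=8,fy=8,interpolation=cv2.INTER_CUBIC) for x in (a[175:235,245:295],b[170:230,245:295])]
    cv2.imwrite(f"pics/g{i}.png",np.hstack(th)[:,:,::-1])
E
python3 - <<'E'
from h import *
gauge(13); plan([.549,.2155,.092],51.5,1); print(bot.get_obs()['torque'].round(2),bot.get_obs()['contact_force'].round(1))
E
```

```text
t: 14.35
eef_pos: [0.5488, 0.2179, 0.0914]
tool_rot: [0.0, 0.305, 0.952, 0.001]
contact_force: [0.5, 6.5, 0.4]
gripper_width: 0.148
scene npx 23 line pointer -0.016 hub [array([ -2.5, -87.4])] hub-far pointer [np.float64(0.022)]
side few 0
at [0.5488 0.2178 0.0914] yaw y 54.51 tool z [ 0.0015  0.0026 -1.    ] t 14.45
[-1.5 -1.8 -0.6] mm [ 0.17 -0.02  3.01]
[ 1.19  0.07 -0.14] [0.4 7.2 0.7]
```

View pics/g13.png

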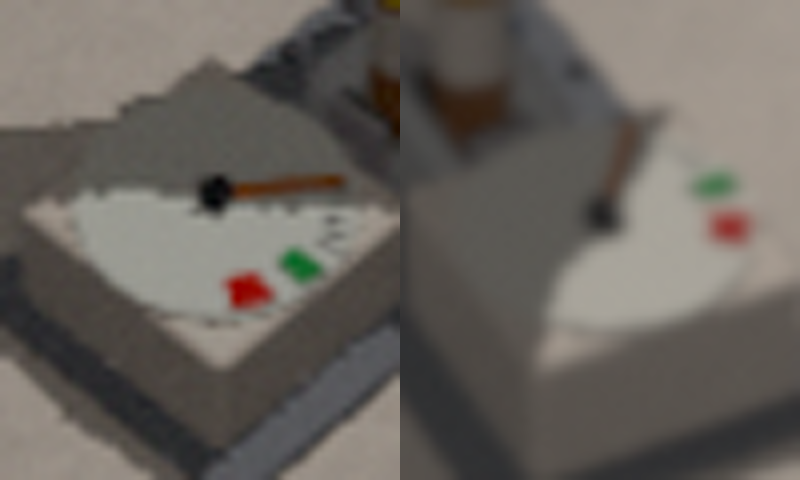

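The pointer is still relaxed at about 0.0, scene hub (272,200), so we are in the play. Continuing to turn.

```bash
python3 -m crank '[[[0.0006,0.0008,0],[0,0,8],0.005],[[0,0,0],[0,0,8],0.005],[[0,0,0],[0,0,8],0.005],[[0,0,0],[0,0,8],0.005],[[0,0,0],[0,0,0],0.005]]' 60
sed -i 's/m=(hsv\[...,0\]>=4)&(hsv\[...,0\]<=19)&(hsv\[...,1\]>110)&(hsv\[...,2\]>70)/m=(hsv[...,0]>=3)\&(hsv[...,0]<=15)\&(hsv[...,1]>(110 if n=="scene" else 75))\&(hsv[...,2]>60)/' h.py
python3 - <<'E'
from h import *
gauge(14); plan([.549,.2155,.092],22.5,1); print(bot.get_obs()['torque'].round(2),bot.get_obs()['contact_force'].round(1))
a,_,_=load("scene",14); b,_,_=load("side",14)
cv2.imwrite("pics/c14.png",np.hstack([cv2.resize(a[130:240,240:350],None,fx=3.6,fy=3.6),cv2.resize(b[130:240,200:310],None,fx=3.6,fy=3.6)])[:,:,::-1])
E
```

```text
t: 15.08
eef_pos: [0.5494, 0.2184, 0.0914]
tool_rot: [0.0, 0.556, 0.831, 0.002]
contact_force: [2.3, 5.7, 0.3]
gripper_width: 0.152
scene npx 25 line pointer 2.234 hub [array([ -2.6, -87.8])] hub-far pointer [np.float64(0.088)]
side npx 20 line pointer -1.105 hub [] hub-far pointer []
at [0.5493 0.2184 0.0914] yaw y 22.48 tool z [ 0.0023  0.0023 -1.    ] t 15.175
[-2.6 -1.4 -0.6] mm [ 0.17 -0.07 -0.02]
[ 1.16 -0.29 -0.19] [ 1.6  6.7 -0.2]
```

View pics/c14.png

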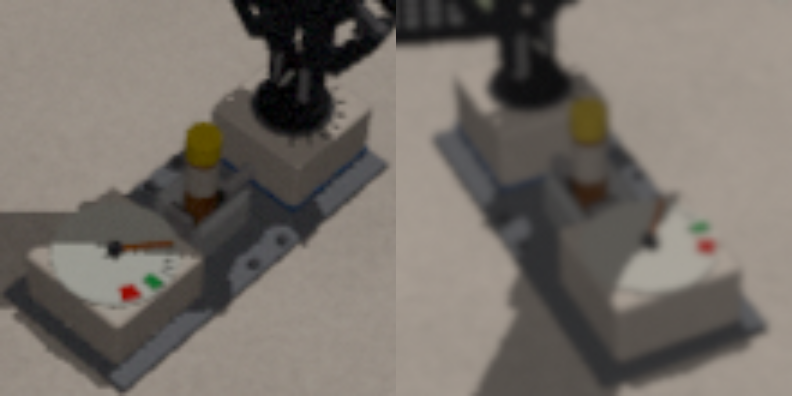

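Still relaxed, since the fitted line picked up the tube's brown liquid. I'll tighten the detector and turn on in smaller steps.

```bash
python3 - <<'E'
s=open('h.py').read()
s=s.replace("L=np.c_[P@X,P@Y]*1000\n","L=np.c_[P@X,P@Y]*1000; r=np.hypot(*(L-HUB[n]).T); L=L[(r>6)&(r<33)]\n        if len(L)<5: print(n,'few'); continue\n")
s=s.replace("def gauge(","HUB={'scene':np.array([-2.5,-87.5]),'side':np.array([0,-86.])}\ndef gauge(")
s=s.replace("far=L[","gr=(hsv[...,0]>50)&(hsv[...,0]<80)&(hsv[...,1]>90)&roi; gp=(onplane(n,np.argwhere(gr)[:,::-1],.060,E)-c).mean(0); hh=H[0] if H else HUB[n]; gd=np.array([gp@X*1000,gp@Y*1000])-hh; print(n,'green at',round(.9-np.arctan2(gd[1],gd[0]),3),'mean pointer',round(.9-np.arctan2(*(L.mean(0)-hh)[::-1]),3))\n        far=L[")
open('h.py','w').write(s)
E
python3 -m crank '[[[0.0009,0.0004,0],[0,0,8],0.005],[[0,0,0],[0,0,8],0.005],[[0,0,0],[0,0,0],0.005]]' 60
python3 - <<'E'
from h import *
gauge(15); plan([.549,.2155,.092],22.5,1); print(bot.get_obs()['torque'].round(2),bot.get_obs()['contact_force'].round(1))
E
```

```text
t: 15.55
eef_pos: [0.5498, 0.2186, 0.0914]
tool_rot: [0.001, 0.666, 0.746, 0.001]
contact_force: [3.1, 4.1, 0.4]
gripper_width: 0.151
scene green at 0.946 mean pointer -0.014
scene npx 27 line pointer 0.1 hub [array([ -2.2, -88.1])] hub-far pointer [np.float64(-0.001)]Traceback (most recent call last):
  File "<stdin>", line 2, in <module>
  File "h.py", line 53, in gauge
    gr=(hsv[...,0]>50)&(hsv[...,0]<80)&(hsv[...,1]>90)&roi; gp=(onplane(n,np.argwhere(gr)[:,::-1],.060,E)-c).mean(0); hh=H[0] if H else HUB[n]; gd=np.array([gp@X*1000,gp@Y*1000])-hh; print(n,'green at',round(.9-np.arctan2(gd[1],gd[0]),3),'mean pointer',round(.9-np.arctan2(*(L.mean(0)-hh)[::-1]),3))
                                                                ~~~~~~~^^^^^^^^^^^^^^^^^^^^^^^^^^^^^^^^^^
  File "h.py", line 18, in onplane
    r,o=rays(n,uv,E); return o+r*((z-o[2])/r[:,2])[:,None]
        ~~~~^^^^^^^^
  File "h.py", line 8, in rays
    K,D,_=KD(n); x=cv2.undistortPoints(np.array(uv,float).reshape(-1,1,2),K,D).reshape(-1,2)
                   ~~~~~~~~~~~~~~~~~~~^^^^^^^^^^^^^^^^^^^^^^^^^^^^^^^^^^^^^^^^
cv2.error: OpenCV(4.12.0) /io/opencv/modules/calib3d/src/undistort.dispatch.cpp:347: error: (-215:Assertion failed) CV_IS_MAT(_src) && CV_IS_MAT(_dst) && (_src->rows == 1 || _src->cols == 1) && (_dst->rows == 1 || _dst->cols == 1) && _src->cols + _src->rows - 1 == _dst->rows + _dst->cols - 1 && (CV_MAT_TYPE(_src->type) == CV_32FC2 || CV_MAT_TYPE(_src->type) == CV_64FC2) && (CV_MAT_TYPE(_dst->type) == CV_32FC2 || CV_MAT_TYPE(_dst->type) == CV_64FC2) in function 'cvUndistortPointsInternal'
```

Scene reads pointer 0.0 and green centre 0.95 (nominal 0.9), so the reading is trustworthy. Fixing the side part and turning another 16°.

```bash
sed -i "s/(hsv\[...,1\]>90)&roi; gp/(hsv[...,1]>(90 if n=='scene' else 50))\&roi; gp/; s/gr=(hsv\[...,0\]>50)&(hsv\[...,0\]<80)/gr=(hsv[...,0]>45)\&(hsv[...,0]<90)/" h.py
python3 -m crank '[[[0.0003,0.0002,0],[0,0,8],0.005],[[0,0,0],[0,0,8],0.005],[[0,0,0],[0,0,0],0.005]]' 60
python3 - <<'E'
from h import *
plan([.549,.2155,.092],22.5,1); print(bot.get_obs()['torque'].round(2),bot.get_obs()['contact_force'].round(1))
gauge(16)
E
```

```text
t: 16.02
eef_pos: [0.5502, 0.2187, 0.0915]
tool_rot: [0.001, 0.764, 0.646, 0.001]
contact_force: [3.8, 4.3, 1.0]
gripper_width: 0.15
at [0.5502 0.2187 0.0915] yaw y -9.56 tool z [ 0.003  0.001 -1.   ] t 16.025
[-3.3 -0.6 -0.6] mm [  0.18  -0.04 -32.06]
[ 0.8  -0.62 -0.15] [3.8 4.3 1. ]
scene green at 0.949 mean pointer -0.022
scene npx 25 line pointer 0.072 hub [array([ -1.8, -88. ])] hub-far pointer [np.float64(-0.011)]
side green at 1.018 mean pointer 0.403
side npx 18 line pointer -1.064 hub [] hub-far pointer []
```

View pics/g16.png

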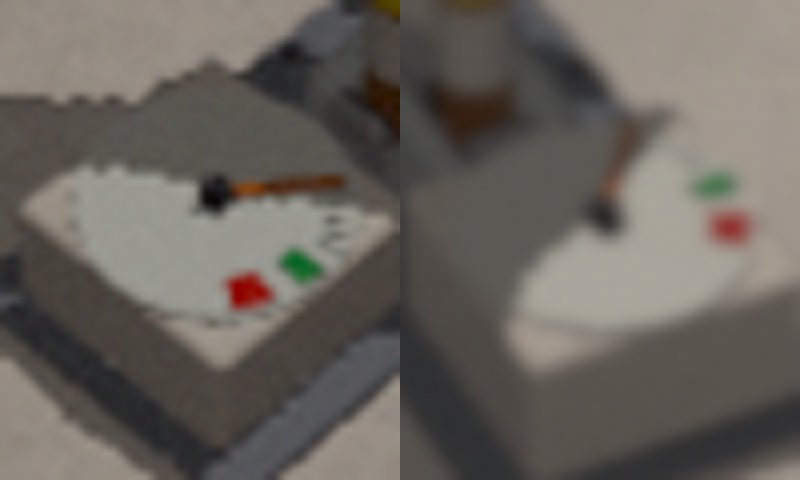

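```bash
python3 -m crank '[[[0.0003,0.0004,0],[0,0,8],0.005],[[0,0,0],[0,0,8],0.005],[[0,0,0],[0,0,0],0.005]]' 60
python3 - <<'E'
from h import *
plan([.549,.2155,.092],22.5,1); print(bot.get_obs()['torque'].round(2),bot.get_obs()['contact_force'].round(1))
gauge(17)
E
```

```text
t: 16.5
eef_pos: [0.5506, 0.2186, 0.0914]
tool_rot: [0.001, 0.846, 0.534, 0.001]
contact_force: [4.2, 3.4, 0.5]
gripper_width: 0.15
at [0.5506 0.2186 0.0914] yaw y -25.48 tool z [ 2.9e-03  6.0e-04 -1.0e+00] t 16.5
[-3.5 -0.1 -0.6] mm [ 1.700e-01 -4.000e-02 -4.798e+01]
[ 0.67 -0.75 -0.15] [4.2 3.4 0.5]
scene green at 0.759 mean pointer -0.044
scene npx 28 line pointer 0.048 hub [array([ -1.8, -88. ])] hub-far pointer [np.float64(-0.011)]
side green at 1.018 mean pointer 0.324
side npx 22 line pointer -1.015 hub [] hub-far pointer []
```

View pics/g17.png

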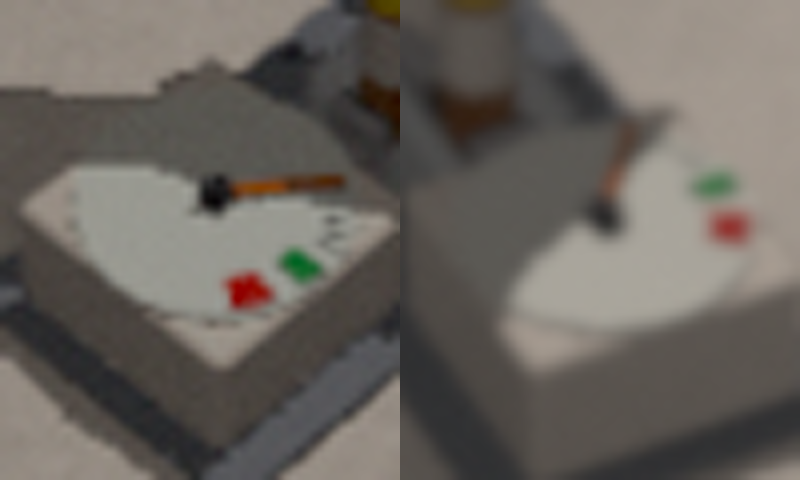

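Still relaxed after 117°. I'll check that the jaw is really advancing by comparing the slot before and now.

Run:
```python
from h import *
r=[]
for n,(y,x) in {"scene":(155,270),"side":(145,225)}.items():
    r.append(np.hstack([cv2.resize(load(n,i)[0][y:y+55,x:x+70],None,fx=5.4,fy=5.4,interpolation=cv2.INTER_CUBIC) for i in (10,17)]))
cv2.imwrite("pics/c17.png",np.vstack(r)[:,:,::-1])
```

```text
(no output)
```

View pics/c17.png

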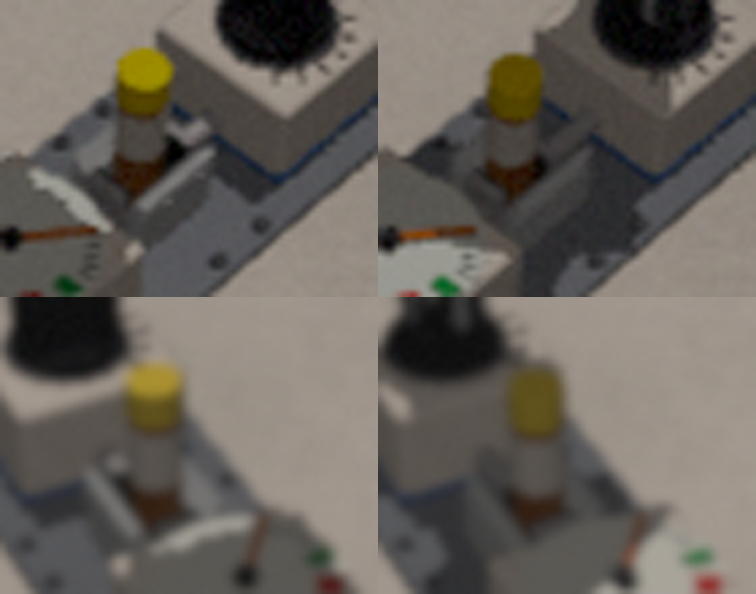

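The tube has shifted slightly toward the pad (the scene cap moved about 1 px), so the jaw is pushing it and contact is near. Smaller steps now.

```bash
python3 -m crank '[[[0,0.0003,0],[0,0,6],0.005],[[0,0,0],[0,0,6],0.005],[[0,0,0],[0,0,0],0.005]]' 60
python3 - <<'E'
from h import *
plan([.549,.2155,.092],22.5,1); print(bot.get_obs()['torque'].round(2),bot.get_obs()['contact_force'].round(1))
gauge(18)
E
```

```text
t: 16.98
eef_pos: [0.5509, 0.2185, 0.0914]
tool_rot: [0.0, 0.897, 0.443, 0.001]
contact_force: [4.7, 2.6, -0.1]
gripper_width: 0.152
at [0.5509 0.2185 0.0914] yaw y -37.45 tool z [ 2.9e-03  7.0e-04 -1.0e+00] t 16.975
[-3.5  0.3 -0.6] mm [  0.17  -0.06 -59.95]
[ 0.64 -0.71 -0.12] [ 4.7  2.6 -0.1]
scene green at 0.949 mean pointer 0.006
scene npx 26 line pointer 0.072 hub [array([ -1.8, -88. ])] hub-far pointer [np.float64(0.005)]
side green at 1.018 mean pointer 0.146
side npx 22 line pointer 0.012 hub [] hub-far pointer []
```

View pics/g18.png

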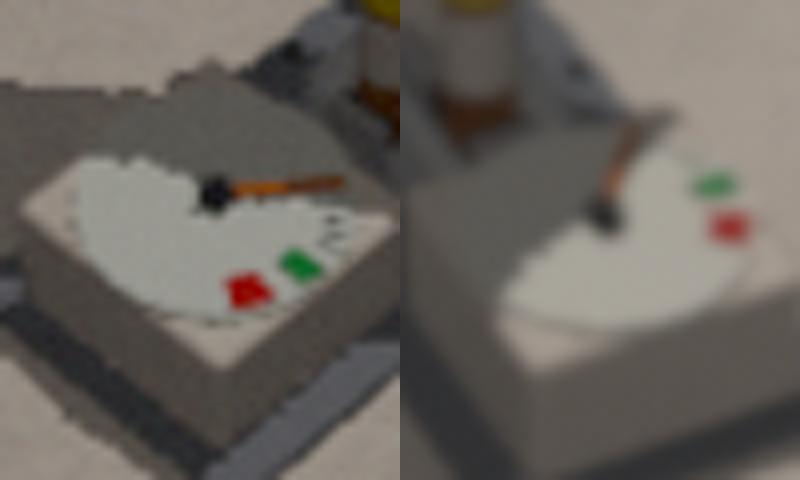

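```bash
python3 -m crank '[[[0,0.0004,0],[0,0,6],0.005],[[0,0,0],[0,0,6],0.005],[[0,0,0],[0,0,0],0.005]]' 60
python3 - <<'E'
from h import *
plan([.549,.2155,.092],22.5,1); print(bot.get_obs()['torque'].round(2),bot.get_obs()['contact_force'].round(1),bot.get_obs()['q'].round(2))
gauge(19)
E
```

```text
t: 17.45
eef_pos: [0.5511, 0.2183, 0.0914]
tool_rot: [0.0, 0.938, 0.347, 0.001]
contact_force: [4.0, 2.2, 1.1]
gripper_width: 0.148
at [0.5511 0.2183 0.0914] yaw y -49.45 tool z [ 2.8e-03  7.0e-04 -1.0e+00] t 17.45
[-3.4  0.7 -0.6] mm [  0.16  -0.08 -71.95]
[ 0.68 -0.77 -0.11] [4.  2.2 1.1] [-0.36  0.53 -0.16  1.87  0.12  0.74 -1.45]
scene green at 0.957 mean pointer 0.189
scene npx 28 line pointer 0.235 hub [array([ -2.1, -87.7])] hub-far pointer [np.float64(0.224)]
side green at 1.018 mean pointer 0.229
side npx 34 line pointer 0.124 hub [] hub-far pointer []
```

View pics/g19.png

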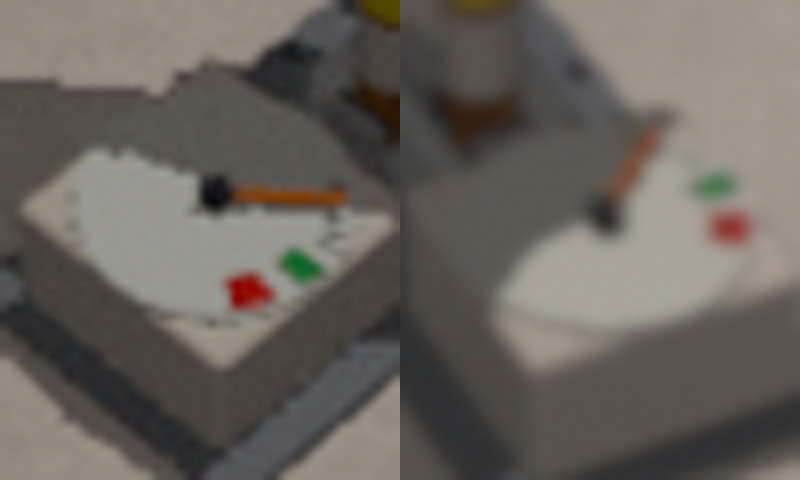

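The spring is met: the pointer reads about 0.2 in both views. About 0.7 rad of pointer remains, roughly 44° of knob. Turning 24°.

```bash
python3 -m crank '[[[0,0,0],[0,0,8],0.005],[[0,0,0],[0,0,8],0.005],[[0,0,0],[0,0,8],0.005],[[0,0,0],[0,0,0],0.005]]' 60
python3 - <<'E'
from h import *
plan([.549,.2155,.092],22.5,1); print(bot.get_obs()['torque'].round(2),bot.get_obs()['contact_force'].round(1),bot.get_obs()['q'].round(2))
gauge(20)
E
```

```text
t: 18.05
eef_pos: [0.5515, 0.2177, 0.0914]
tool_rot: [0.0, 0.99, 0.144, 0.002]
contact_force: [4.7, 0.5, 0.2]
gripper_width: 0.149
at [0.5515 0.2177 0.0914] yaw y -73.49 tool z [ 3.3e-03  1.0e-04 -1.0e+00] t 18.05
[-3.   1.4 -0.6] mm [  0.19  -0.1  -95.99]
[ 0.55 -1.02 -0.07] [4.7 0.5 0.2] [-0.44  0.53 -0.06  1.88  0.05  0.73 -1.8 ]
scene green at 0.952 mean pointer 0.559
scene npx 26 line pointer 0.521 hub [array([ -2.5, -87.8])] hub-far pointer [np.float64(0.553)]
side green at 1.018 mean pointer 0.714
side npx 29 line pointer 0.545 hub [] hub-far pointer []
```

View pics/g20.png

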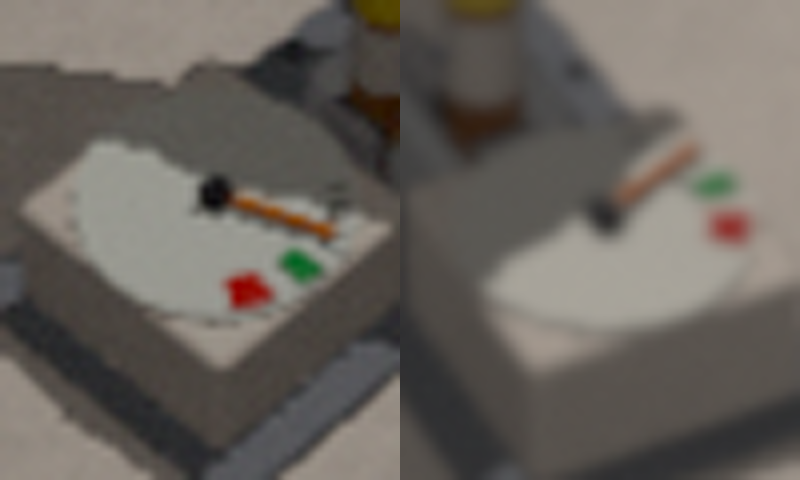

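The pointer is at about 0.54 in both views. Turning 16° more, expecting about 0.79, then fine-tuning.

```bash
python3 -m crank '[[[0,0,0],[0,0,6],0.005],[[0,0,0],[0,0,5],0.005],[[0,0,0],[0,0,5],0.005],[[0,0,0],[0,0,0],0.005]]' 60
python3 - <<'E'
from h import *
plan([.549,.2155,.092],22.5,1); print(bot.get_obs()['torque'].round(2),bot.get_obs()['contact_force'].round(1),bot.get_obs()['q'].round(2))
gauge(21)
E
```

```text
t: 18.65
eef_pos: [0.5516, 0.2173, 0.0914]
tool_rot: [0.0, 1.0, 0.005, 0.002]
contact_force: [5.8, -0.3, 0.6]
gripper_width: 0.151
at [0.5516 0.2173 0.0914] yaw y -89.47 tool z [ 3.4e-03 -2.0e-04 -1.0e+00] t 18.65
[-2.6  1.8 -0.6] mm [ 2.0000e-01 -1.1000e-01 -1.1197e+02]
[ 0.37 -1.09 -0.04] [ 5.8 -0.3  0.6] [-0.49  0.53  0.01  1.88 -0.01  0.73 -2.04]
scene green at 0.941 mean pointer 0.752
scene npx 26 line pointer 0.78 hub [array([ -2. , -88.3])] hub-far pointer [np.float64(0.744)]
side green at 1.018 mean pointer 0.885
side npx 24 line pointer 0.751 hub [] hub-far pointer []
```

View pics/g21.png

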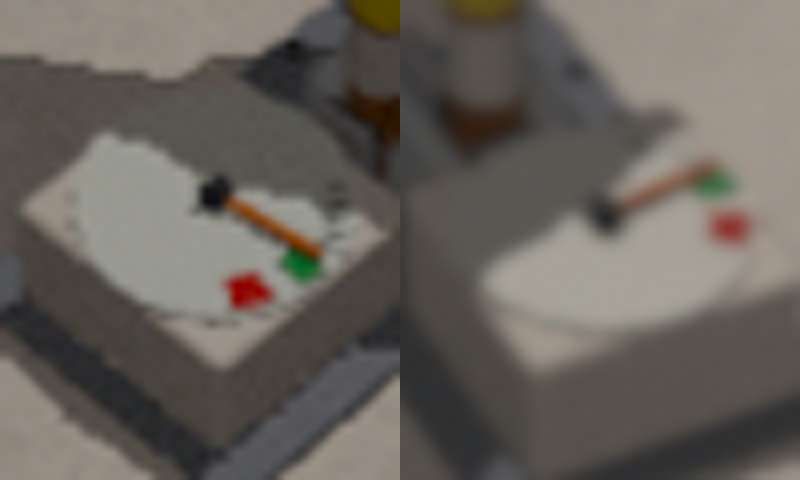

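The pointer is at about 0.76, the near edge of green. 9° more centres it.

```bash
python3 -m crank '[[[0,0,0],[0,0,5],0.005],[[0,0,0],[0,0,4],0.005],[[0,0,0],[0,0,0],0.005],[[0,0,0],[0,0,0],0.005]]' 60
python3 - <<'E'
from h import *
plan([.549,.2155,.092],22.5,1); print(bot.get_obs()['torque'].round(2),bot.get_obs()['contact_force'].round(1),bot.get_obs()['q'].round(2))
gauge(22)
E
```

```text
t: 19.25
eef_pos: [0.5516, 0.2171, 0.0914]
tool_rot: [0.0, 0.997, -0.074, 0.002]
contact_force: [5.2, -0.2, 0.4]
gripper_width: 0.155
at [0.5516 0.2171 0.0914] yaw y -98.44 tool z [ 3.2e-03 -3.0e-04 -1.0e+00] t 19.25
[-2.3  1.9 -0.6] mm [ 1.9000e-01 -1.2000e-01 -1.2094e+02]
[ 0.19 -1.11 -0.08] [ 5.2 -0.2  0.4] [-0.52  0.53  0.05  1.88 -0.04  0.73 -2.17]
scene green at 0.97 mean pointer 0.88
scene npx 27 line pointer 0.921 hub [array([ -2.6, -88.3])] hub-far pointer [np.float64(0.898)]Traceback (most recent call last):
  File "<stdin>", line 3, in <module>
  File "h.py", line 53, in gauge
    gr=(hsv[...,0]>45)&(hsv[...,0]<90)&(hsv[...,1]>(90 if n=='scene' else 50))&roi; gp=(onplane(n,np.argwhere(gr)[:,::-1],.060,E)-c).mean(0); hh=H[0] if H else HUB[n]; gd=np.array([gp@X*1000,gp@Y*1000])-hh; print(n,'green at',round(.9-np.arctan2(gd[1],gd[0]),3),'mean pointer',round(.9-np.arctan2(*(L.mean(0)-hh)[::-1]),3))
                                                                                        ~~~~~~~^^^^^^^^^^^^^^^^^^^^^^^^^^^^^^^^^^
  File "h.py", line 18, in onplane
    r,o=rays(n,uv,E); return o+r*((z-o[2])/r[:,2])[:,None]
        ~~~~^^^^^^^^
  File "h.py", line 8, in rays
    K,D,_=KD(n); x=cv2.undistortPoints(np.array(uv,float).reshape(-1,1,2),K,D).reshape(-1,2)
                   ~~~~~~~~~~~~~~~~~~~^^^^^^^^^^^^^^^^^^^^^^^^^^^^^^^^^^^^^^^^
cv2.error: OpenCV(4.12.0) /io/opencv/modules/calib3d/src/undistort.dispatch.cpp:347: error: (-215:Assertion failed) CV_IS_MAT(_src) && CV_IS_MAT(_dst) && (_src->rows == 1 || _src->cols == 1) && (_dst->rows == 1 || _dst->cols == 1) && _src->cols + _src->rows - 1 == _dst->rows + _dst->cols - 1 && (CV_MAT_TYPE(_src->type) == CV_32FC2 || CV_MAT_TYPE(_src->type) == CV_64FC2) && (CV_MAT_TYPE(_dst->type) == CV_32FC2 || CV_MAT_TYPE(_dst->type) == CV_64FC2) in function 'cvUndistortPointsInternal'
```

The pointer reads about 0.90, mid-green. In the side view the green patch is hidden behind the pointer, which agrees. Releasing the knob, lifting, and re-checking.

```bash
python3 -m crank '[[[0.0008,0,0],[0,0,0],0.005],[[0,0,0],[0,0,0],0.025],[[0,0,0],[0,0,0],0.045],[[0,0,0],[0,0,0],0.045],[[0,0,-0.02],[0,0,0],0.045],[[0,0,-0.04],[0,0,0],0.045],[[0,0,-0.06],[0,0,0],0.045],[[0,0,-0.05],[0,0,0],0.045],[[0,0,0],[0,0,0],0.045],[[0,0,0],[0,0,0],0.045]]' 20
python3 - <<'E'
from h import *
o=bot.get_obs(); print(o['eef_pos'].round(3),o['contact_force'].round(1),o['t'])
grab("wrist",23)
try: gauge(23)
except Exception as e: print("side: green hidden")
b,_,_=load("side",23); a,_,_=load("scene",23)
th=[cv2.resize(x,None,fx=8,fy=8,interpolation=cv2.INTER_CUBIC) for x in (a[175:235,245:295],b[170:230,245:295])]
cv2.imwrite("pics/g23.png",np.hstack(th)[:,:,::-1])
E
```

```text
t: 20.6
eef_pos: [0.5497, 0.2178, 0.2601]
tool_rot: [0.0, 0.997, -0.074, -0.001]
contact_force: [-0.3, 0.3, -0.6]
gripper_width: 0.531
[0.55  0.218 0.26 ] [-0.3  0.3 -0.6] 20.6
scene green at 0.981 mean pointer 0.953
scene npx 24 line pointer 1.033 hub [array([ -2.5, -87.9])] hub-far pointer [np.float64(1.015)]
side: green hidden
```

View pics/g23.png

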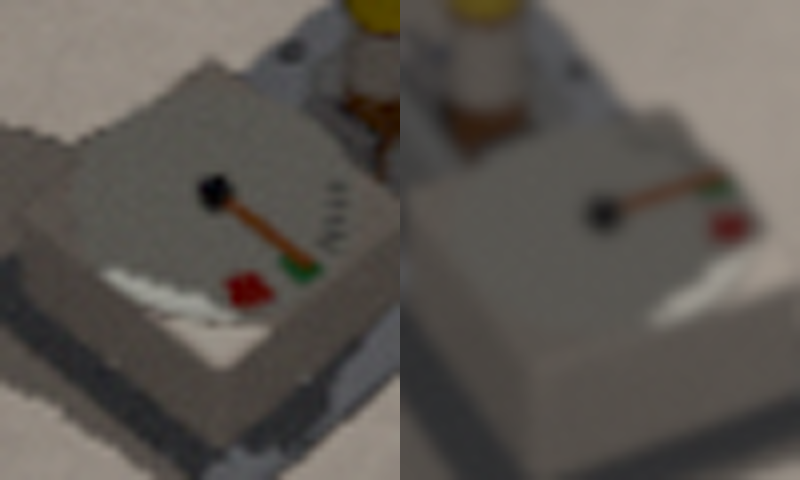

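View pics/scene23.png

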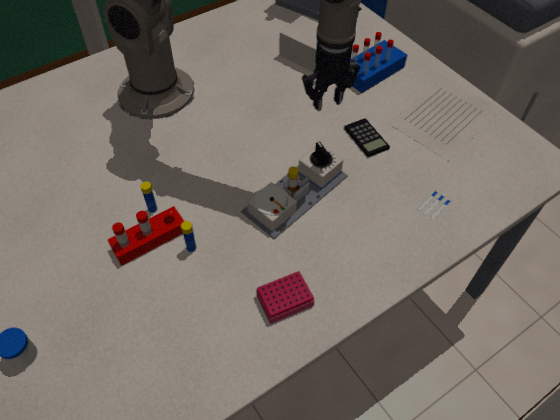

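View pics/wrist23.png

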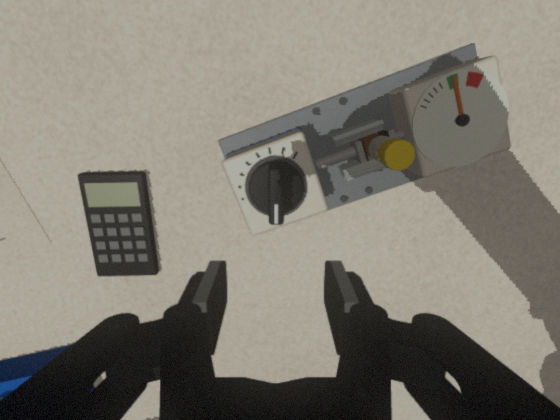

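Let me measure the pointer from the closer wrist view.

Run:
```python
from h import *
p,d,E=load("wrist",23)
cv2.imwrite("pics/c23.png",cv2.resize(p[60:165,400:515],None,fx=5.7,fy=5.7,interpolation=cv2.INTER_CUBIC)[:,:,::-1])
hsv=cv2.cvtColor(p,cv2.COLOR_RGB2HSV).astype(int)
roi=np.zeros(p.shape[:2],bool); roi[62:125,425:500]=1
th=np.radians(12)
def ang(m): 
    P=onplane("wrist",np.argwhere(m)[:,::-1],.060,E)[:,:2]; return P
hubm=(hsv[...,2]<40)&roi; hubm[:110]=0; hub=ang(hubm&roi).mean(0); print("hub px",np.argwhere(hubm).mean(0))
for nm,m in {"orange":(hsv[...,0]>=5)&(hsv[...,0]<=16)&(hsv[...,1]>130),"green":(hsv[...,0]>45)&(hsv[...,0]<85)&(hsv[...,1]>80),"red":((hsv[...,0]<4)|(hsv[...,0]>176))&(hsv[...,1]>130)}.items():
    P=ang(m&roi); v=P.mean(0)-hub; L=P-hub
    print(nm,len(P),"mean ang",round(.9-(np.arctan2(v[1],v[0])-th),3))
    if nm=="orange":
        vx,vy,x0,y0=cv2.fitLine((P*1000).astype('f4'),cv2.DIST_HUBER,0,.01,.01).ravel()
        if np.dot([vx,vy],v)<0: vx,vy=-vx,-vy
        print("line",.9-(np.arctan2(vy,vx)-th))
```

```text
hub px [119.47126437 461.7816092 ]
orange 156 mean ang 0.949
line 0.9080686451327369
green 51 mean ang 0.824
red 145 mean ang 1.392
```

View pics/c23.png

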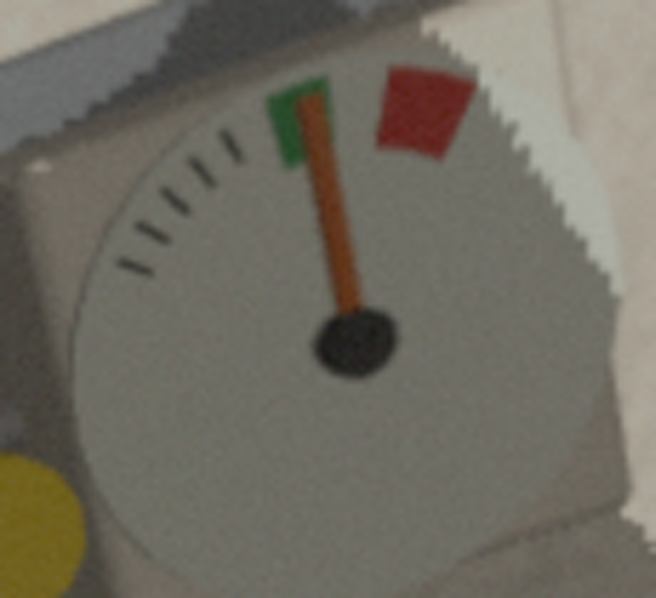

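The pointer lies in the green at about 0.91–0.95, but it is seen obliquely. I'll look straight down on the gauge to be sure.

```bash
python3 -m crank '[[[0,0.045,0],[0,0,0],0.045],[[0,0.045,0],[0,0,0],0.045],[[0,0.045,0],[0,0,0],0.045],[[0,0.04,0],[0,0,0],0.045],[[0,0,0],[0,0,0],0.045],[[0,0,0],[0,0,0],0.045]]' 20
python3 - <<'E'
from h import *
p,d,E=grab("wrist",24)
hsv=cv2.cvtColor(p,cv2.COLOR_RGB2HSV).astype(int)
g=proj("wrist",[[.5867,.0355,.058]],E)[0]; print("gauge px",g); u,v=map(int,g)
cv2.imwrite("pics/c24.png",cv2.resize(p[max(v-60,0):v+60,u-60:u+60],None,fx=5,fy=5,interpolation=cv2.INTER_CUBIC)[:,:,::-1])
E
```

```text
t: 21.5
eef_pos: [0.5242, 0.0456, 0.2601]
tool_rot: [-0.0, 0.997, -0.074, -0.001]
contact_force: [0.4, -0.1, 0.0]
gripper_width: 0.529
gauge px [275.03903637 120.06181202]
```

View pics/c24.png

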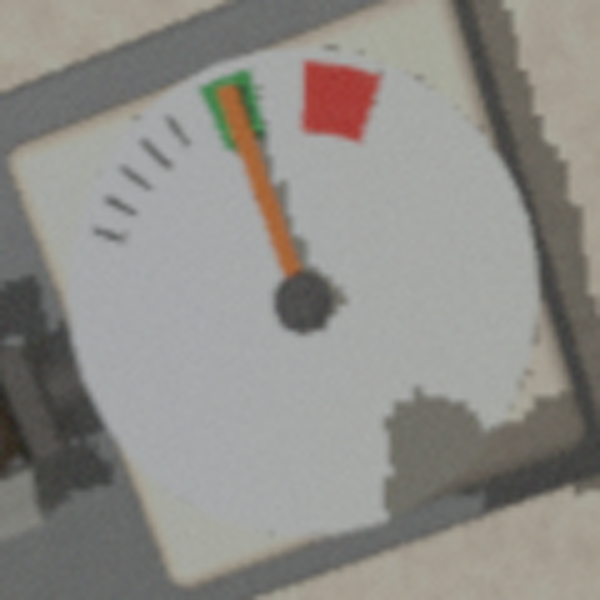

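View pics/wrist24.png

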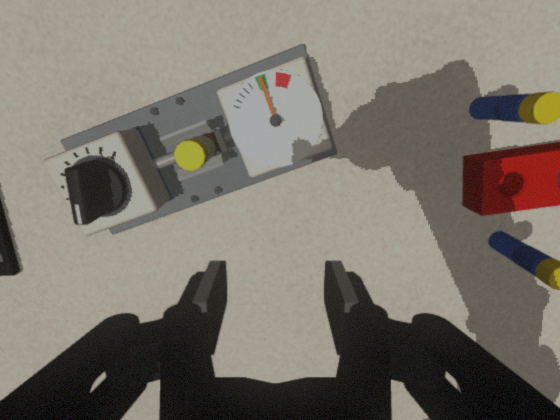

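From straight above, the pointer sits in the middle of the green patch at (263,82), with green visible on both sides. Last I'll check the tube's height and tilt, and the bystanders.

Run:
```python
from h import *
a,da,Ea=grab("scene",25); b,db,Eb=grab("side",25)
p,d,E=load("wrist",24); P=cloud("wrist",d,E); hsv=cv2.cvtColor(p,cv2.COLOR_RGB2HSV)
m=(hsv[...,0]>20)&(hsv[...,0]<35)&(hsv[...,1]>130)&(P[...,2]>.1); m[:, 300:]=0
X=P[m]; print("cap top",len(X),np.median(X,0).round(4),"z std",X[:,2].std().round(4))
for n,q,dd,F in (("scene",a,da,Ea),("side",b,db,Eb)):
    P=cloud(n,dd,F);h=cv2.cvtColor(q,cv2.COLOR_RGB2HSV); z=P[...,2]
    y=(h[...,0]>20)&(h[...,0]<35)&(h[...,1]>130)&(z>.098)
    N,l,s,c=cv2.connectedComponentsWithStats(y.astype('uint8'))
    for k in range(1,N):
        if s[k,4]>15: print(n,"yel top",c[k].round(1),np.median(P[l==k],0).round(4))
    r=((h[...,0]<6)|(h[...,0]>174))&(h[...,1]>130)&(z>.098)&(P[...,1]<0)
    N,l,s,c=cv2.connectedComponentsWithStats(r.astype('uint8'))
    for k in range(1,N):
        if s[k,4]>15: print(n,"red top",c[k].round(1),np.median(P[l==k],0).round(4))
d=np.abs(a.astype(int)-load("scene",0)[0]).sum(2)
cv2.imwrite("pics/c25.png",np.hstack([a[60:340,90:420],b[60:380,100:420][:280]])[:,:,::-1])
print(bot.get_obs()['contact_force'].round(1),bot.get_obs()['t'])
```

```text
cap top 884 [0.5704 0.1071 0.1071] z std 0.0712
scene yel top [293.5 171.1] [0.5735 0.1074 0.1061]
scene yel top [145.4 185.3] [ 0.4062 -0.2135  0.0995]
scene yel top [186.3 225.2] [ 0.5652 -0.1861  0.0989]
scene red top [141.3 215.5] [ 0.4874 -0.2612  0.1044]
scene red top [117.5 227.7] [ 0.4875 -0.3215  0.1042]
side yel top [255.1 164. ] [0.5683 0.1039 0.107 ]
side yel top [289.5 256.7] [ 0.5622 -0.1894  0.1002]
side yel top [210.9 284.7] [ 0.4033 -0.2161  0.0995]
side red top [259.3 293.6] [ 0.4827 -0.264   0.1054]
side red top [268.2 320.3] [ 0.4826 -0.3234  0.105 ]
[0.  0.1 0.3] 21.65
```

View pics/c25.png

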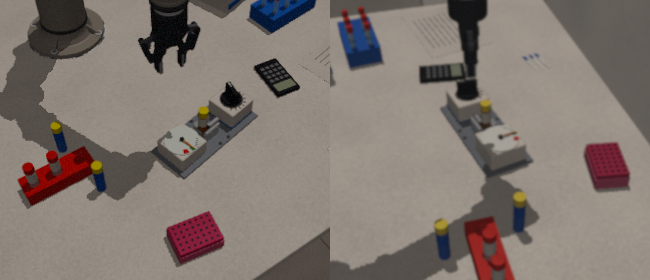

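The cap top reads 0.107, unchanged since seating. The tube's position matches the 3.3 rad of jaw travel, so it is upright. The other tubes and the bystanders are where they were, and the robot is clear. Handing in.

```bash
python3 -c "
from station import bot
print(bot.hand_in())"
```

```text
the job is handed in; nothing more can be done
None
```

The yellow-capped glass tube now stands upright and fully down in the clamp slot, and the gauge pointer rests in the green band. I handed the job in at about 21.7 s; `hand_in()` gives no verdict.

**What I did:** I lifted the tube from the red rack with a 20 N grip and lowered it until it touched the slot floor, with a peak force of about 12 N. I then turned the knob about 190° clockwise in a single grasp at 60 N, released it and backed away.

**Last checks:**
- **Pointer:** seen from straight above, it is in the middle of the green patch. The readings ran 0.0, 0.2, 0.55, 0.76 and then about 0.9, never near the red.
- **Tube:** the cap top is at 0.107 m, the same as when it was seated (0.108 nominal). Its position matches the jaw travel, so I take it as upright; I made no separate tilt measurement.
- **Other tubes:** they are within 1 mm of their starting positions.
- **Tip box and calculator:** they look unmoved in the pictures; I did not measure them.
- **Robot:** it is touching nothing, and the measured force is about 0 N.

**Readings that disagreed:**
- After I released the knob, the slanted scene view gave 0.95 to 1.03 for the pointer and the slanted wrist view 0.91 to 0.95. The straight-down view settled it.
- My side-view pointer detector was unreliable, and it failed once the pointer covered the green patch.
- The sprung pad turned out to start about 3 mm farther back than I first estimated, so there was more play before the spring was met.

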